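# Set up the manicure station: soak bombs in, soak tub on, buffers in a row

### The arm

A 6-joint arm with a two-finger parallel gripper is mounted at the origin on the work surface. World frame = base frame: x ahead of the robot, y to its left, z up, the work surface at z = 0. Lengths are in m, angles in rad, forces in N, time in s.
With the tool pointing down it reaches from about 0.35 to 0.925 m from the base axis. Payload 6.4 kg.
Tool frame: the origin (TCP) lies midway between the tips of the shut fingers; the grasp point (between the pads) lies 19 mm behind it; z points along the fingers, x is the direction in which the jaws open and shut, and the axes are right-handed (so a half turn about z gives the same grasp; the last joint's range is limited). The gripper opens to 94 mm and grips with 3 to 60 N. Pads are 16 mm wide; open, the fingers measure 119 mm over their backs; the gripper's body (75 mm by 177 mm) begins 78 mm behind the grasp point.
Start: joints at [1.104, 0.245, 1.558, -0, 1.339, -0.174], TCP at [0.188, 0.622, 0.205] pointing down, gripper open.
Joint ranges: [-3.13, 3.13], [-1.02, 2.26], [0.13, 2.54], [-0.95, 4.09], [0.21, 2.88], [-2.74, 2.74]. Speed limits (rad/s): [2.57, 2.57, 3.14, 3.14, 3.14, 3.14].

### API

Orientations are given as a unit quaternion [x, y, z, w].
In Python, from cell import env, grab_frame, camera_params, hand_in gives the robot as it stands.
- The arm moves only by the tool step_arm, never from a script. Its argument "deltas" is a list of rows, each a list of 7 numbers: the finger opening in mm, from 0 to 94, then the shift along the tool's x, y, z in units of 30 mm (1.0 is 30 mm), then the turn, a rotation vector about the tool's x, y, z in units of 5 degrees (1.0 is 5 degrees). A call has 1 to 10 rows; each row shifts and turns the commanded pose from where the row before left it, along the tool's axes as they then stand; what a row does not reach is not made up. A row lasts 1/10 s, in which the tool goes at most 50 mm and 8.59 degrees, less where a joint would pass 70% of its speed; a pose out of reach is approached as far as the arm can. A call is refused whole if a number of a shift passes 1 or a number of a turn 1, either way. A call with a gripper value outside its range is refused whole. The fingers move at their own pace and stop on an object; the grip force is fixed at half the most. Time passes only in rows, so rows that do not move let the fingers close. It gives the time, the measured TCP pose, the force and the opening at its end, in the units of the state.
- env.sense(): the state, without advancing time (a new reading comes with each control period).
- grab_frame(name): name is "scene" or "top" or "wrist"; returns (picture, depth): 400x640x3 uint8, red, green, blue; 400x640 float32, m along the optical axis (not along the pixel's ray), 0 where there is no reading.
- camera_params(name): a dict with "fx", "fy", "cx", "cy" (pixels), "dist_coeffs" ([k1, k2, p1, p2, k3] as OpenCV has them; the pictures are not rectified), "rvec" (rotation vector, rad) and "tvec" (3), from world to camera coordinates, as OpenCV has them; the wrist camera has in their place "T_tool_cam" (4x4, takes a point from camera to tool coordinates, whose origin is the TCP and whose axes are the tool frame's). Camera axes: x right, y down, z forward; pixel columns grow to the right and rows downward; lengths in m; the calibration is good to about 2 mm. A picture is of the moment at which its call begins: read the wrist's pose just before it. camera_params takes no time and is no camera call.
- hand_in(): hands the job in, once; it reports no verdict.
The state is a dict: "time_s": time; "joint_positions": joint angles; "joint_velocities": joint speeds; "joint_efforts": joint torques, N m; "eef_pos": TCP position; "eef_rot": TCP orientation; "wrist_force": force on the tool from outside, world axes, zero at the start; "torque": the same for the moment, N m; "opening": finger opening in m.
Only numpy, scipy, OpenCV 4.12 (cv2) and the standard library are available. Lean on these libraries where they do the work, as an engineer would, in place of code of your own. Each camera call takes 0.05 s, during which the arm holds its last target.

### The job

Get this manicure station ready for the next client: lower every blue soak bomb gently into the pink soak tub (no dropping or pressing hard), and when all of them are in, press the tub's green start button fully down and let it spring back up. Also lay out the nail buffer blocks as a neat row on the dark mat, each flat, centred on the strip of its own colour and in line with it; do not knock over the polish bottles.

Things in the scene. Friction and masses are not known exactly. Their poses are not given: they have to be found in the camera images.
- tub: hand-soak tub, fixed, at a varying place and angle: round pink bowl on a white base; origin on the table under the bowl's centre. Flat inner floor 18 mm above the table, 154 mm across; inner width 170 mm at the rim, 84 mm above the table; wall 5 mm. A white control pod (75 x 70 mm, 40 mm high) adjoins it on its own -x side, pod centre 128 mm from the bowl's centre
- start_top (a point): centre of the top of the green start button (28 mm across) on the tub's control pod; it is pressed straight down (travel 6 mm, springs back, about 5 N to reach the bottom)
- start (a joint): press of the start button in m: 0 up, 0.006 fully down
- mat: dark desk mat, 124 x 284 mm, 2 mm thick, fixed to the table at a varying place and angle, origin on the table under its centre. Four coloured strips (112 x 36 mm), 70 mm apart from centre to centre, run along the mat's x, side by side along its y
- strip_pink (a point): centre of the pink strip, on the mat's upper face; its x runs along the strip
- strip_lavender (a point): centre of the lavender strip, on the mat's upper face; its x runs along the strip
- strip_mint (a point): centre of the mint strip, on the mat's upper face; its x runs along the strip
- strip_yellow (a point): centre of the yellow strip, on the mat's upper face; its x runs along the strip
- block_pink: pink nail buffer block with white ends, 95 x 26 x 26 mm, 30 g, long along its x; origin at its centre (may be absent)
- block_lavender: lavender nail buffer block with white ends, 95 x 26 x 26 mm, 30 g, long along its x; origin at its centre (may be absent)
- block_mint: mint nail buffer block with white ends, 95 x 26 x 26 mm, 30 g, long along its x; origin at its centre (may be absent)
- block_yellow: yellow nail buffer block with white ends, 95 x 26 x 26 mm, 30 g, long along its x; origin at its centre (may be absent)
- bomb1: light blue rounded soak bomb (flattened ball), 44 mm across at mid-height, 40 mm high, with 18 mm wide flats below and on top on which it stands without rolling, about 50 g; origin at the centre of its underside (may be absent)
- bomb2: light blue rounded soak bomb (flattened ball), 44 mm across at mid-height, 40 mm high, with 18 mm wide flats below and on top on which it stands without rolling, about 50 g; origin at the centre of its underside (may be absent)
- bomb3: light blue rounded soak bomb (flattened ball), 44 mm across at mid-height, 40 mm high, with 18 mm wide flats below and on top on which it stands without rolling, about 50 g; origin at the centre of its underside (may be absent)
- bomb4: light blue rounded soak bomb (flattened ball), 44 mm across at mid-height, 40 mm high, with 18 mm wide flats below and on top on which it stands without rolling, about 50 g; origin at the centre of its underside (may be absent)
- polish_red: square red nail-polish bottle, 30 x 30 mm, 70 mm high with a black cap; origin under its centre. Bystander
- polish_black: black nail-polish bottle, as the red one. Bystander
- polish_violet: violet nail-polish bottle, as the red one. Bystander
Mind the look-alikes: they are no part of the job. There is more than one size of the block_yellow; the one meant has the size given above.

How it is judged:
By the outcome, as a careful person would: the job done as asked, in the order asked, and still so for the second after the job is handed in, with the robot touching nothing.
Of block_pink, block_lavender, block_mint, block_yellow only 3 to 4 are there at a start; the rules pass over those that are not, and their reading is None.
Of bomb1, bomb2, bomb3, bomb4 only 3 to 4 are there at a start; the rules pass over those that are not, and their reading is None.
At some moment in a run one of block_pink, block_lavender, block_mint, block_yellow may be knocked a few centimetres aside while the robot is not near it.
It also fails if it takes over 210 s, if anything falls off the work surface, if the arm or the gripper's body presses on something with over 40 N, if the wrist force passes 120 N, or if a joint passes its speed limit or range.

## Working session

There is one attempt and no reset: what is moved stays moved. The work goes in short steps, Python scripts to look and compute and a tool call to move; the robot and the scene stay as the last step left them, time stands still between calls to the robot, and variables do not carry over. Pictures are saved under pics/ and viewed, and the job is handed in when it is done.

Besides the shell and the picture viewer there is one more tool, called as name(argument=value, ...) on one line, values as JSON. step_arm: Moves the arm, as the interface text tells. Its arguments: {"type":"object","properties":{"deltas":{"type":"array","items":{"type":"array","items":{"type":"number"}}}},"required":["deltas"]}

```bash
ls; mkdir -p pics
python3 - <<'E'
from cell import env, grab_frame, camera_params
import cv2
print(env.sense())
for n in ["scene","top","wrist"]:
    p,d=grab_frame(n); cv2.imwrite(f"pics/{n}0.png",p[:,:,::-1]); print(n,camera_params(n))
    import numpy as np; np.save(f"pics/{n}0d.npy",d)
E
```

```text
pics
{'time_s': 0.0, 'joint_positions': array([ 1.10390102e+00,  2.45774770e-01,  1.55902011e+00, -2.38800212e-05,
        1.33868224e+00, -1.74105421e-01]), 'joint_velocities': array([-0.00122667,  0.00116181,  0.00010239, -0.00123451,  0.00099508,
        0.00025938]), 'joint_efforts': array([ 2.55546569e-03, -4.15825152e+01, -3.14605236e+01,  6.86089718e-02,
        3.30712076e-02, -1.40388502e-04]), 'eef_pos': array([0.18733439, 0.62178961, 0.20436722]), 'eef_rot': array([ 8.02688632e-01,  5.96397579e-01, -8.37022692e-04,  4.32816783e-04]), 'wrist_force': array([-0.24571382, -0.26394229, -0.16947959]), 'torque': array([-0.00166687,  0.02733491,  0.01354899]), 'opening': 0.09377029171056578}
scene {'fx': 456.9164034532656, 'fy': 456.9164034532656, 'cx': 319.4751487291607, 'cy': 200.7894247388756, 'dist_coeffs': array([-0.08550822,  0.        ,  0.        ,  0.        ,  0.        ]), 'rvec': array([ 2.3112417 ,  0.73974032, -0.26123365]), 'tvec': array([-0.46806008, -0.16914711,  1.42775516])}
top {'fx': 484.0826048997554, 'fy': 484.0826048997554, 'cx': 319.68546082510454, 'cy': 201.32032027439152, 'dist_coeffs': array([-0.05134347,  0.        ,  0.        ,  0.        ,  0.        ]), 'rvec': array([ 2.16921527, -2.11774193,  0.18640982]), 'tvec': array([0.00367137, 0.54081867, 1.16534146])}
wrist {'fx': 289.4713154007139, 'fy': 289.4713154007139, 'cx': 318.65410974036354, 'cy': 198.73368674105484, 'dist_coeffs': array([-0.04990392,  0.        ,  0.        ,  0.        ,  0.        ]), 'T_tool_cam': array([[ 9.99999672e-01, -6.74650825e-04,  4.47694646e-04,
        -1.94998505e-04],
       [ 5.33712096e-04,  9.65035092e-01,  2.62120177e-01,
        -7.62483027e-02],
       [-6.08880637e-04, -2.62119852e-01,  9.65035135e-01,
        -1.80924046e-01],
       [ 0.00000000e+00,  0.00000000e+00,  0.00000000e+00,
         1.00000000e+00]])}
```

View pics/scene0.png

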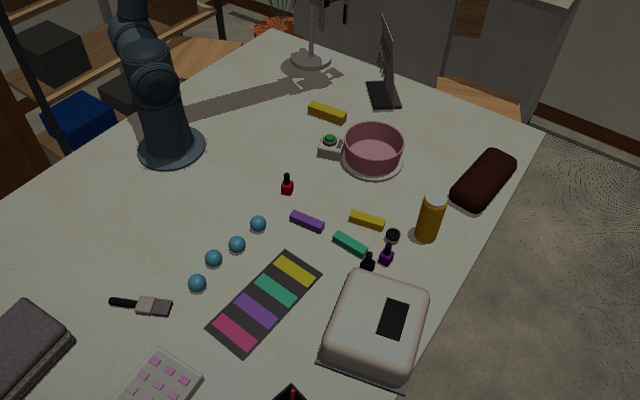

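View pics/top0.png

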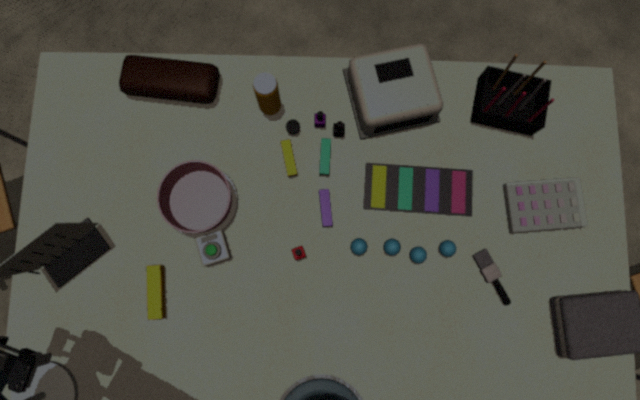

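View pics/wrist0.png

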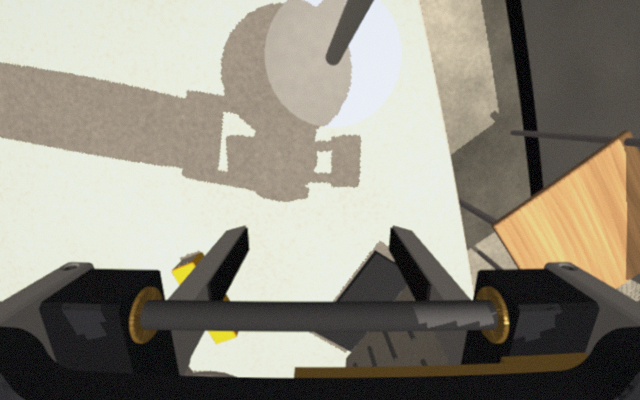

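The top view shows bombs at about (359,246), (392,246), (418,255) and (447,248). The blocks are yellow (289,158), mint (325,156) and lavender (325,208), and there is no pink one. A larger yellow look-alike lies at (155,292). The tub is at (196,198) with its button at (211,250), and the mat is at (418,190). Next I'll measure these from both fixed cameras.

```bash
cat > h.py <<'E'
import numpy as np, cv2
from scipy.spatial.transform import Rotation as R
from cell import env, grab_frame, camera_params
def extr(n, st=None):
    c=camera_params(n)
    if n=="wrist":
        T=np.eye(4);T[:3,:3]=R.from_quat(st['eef_rot']).as_matrix();T[:3,3]=st['eef_pos']
        return c,T@c['T_tool_cam']
    M=np.eye(4);M[:3,:3]=cv2.Rodrigues(c['rvec'])[0];M[:3,3]=np.ravel(c['tvec'])
    return c,np.linalg.inv(M)
def cloud(n):
    st=env.sense(); p,d=grab_frame(n); c,T=extr(n,st)
    K=np.array([[c['fx'],0,c['cx']],[0,c['fy'],c['cy']],[0,0,1]])
    h,w=d.shape; u,v=np.meshgrid(np.arange(w),np.arange(h))
    xy=cv2.undistortPoints(np.stack([u,v],-1).reshape(-1,1,2).astype(np.float64),K,c['dist_coeffs']).reshape(h,w,2)
    P=np.dstack([xy,np.ones((h,w))])*d[...,None]
    P=P@T[:3,:3].T+T[:3,3]; P[d<=0]=np.nan
    return p,d,P
def save(p,name,s=1,crop=None):
    if crop: x0,y0,x1,y1=crop; p=p[y0:y1,x0:x1]
    if s!=1: p=cv2.resize(p,None,fx=s,fy=s,interpolation=cv2.INTER_NEAREST)
    cv2.imwrite("pics/"+name,p[:,:,::-1])
HUE=dict(pink=(160,178),lavender=(128,150),mint=(68,88),yellow=(22,34),blue=(92,112))
def comps(p,P,col,smin=90,vmin=40,amin=25):
    hsv=cv2.cvtColor(p,cv2.COLOR_RGB2HSV); lo,hi=HUE[col]
    m=((hsv[...,0]>=lo)&(hsv[...,0]<=hi)&(hsv[...,1]>=smin)&(hsv[...,2]>=vmin)).astype(np.uint8)
    n,l,s,c=cv2.connectedComponentsWithStats(m)
    out=[]
    for i in range(1,n):
        if s[i,4]<amin: continue
        Q=P[l==i]; Q=Q[np.isfinite(Q[:,0])]
        if len(Q)<10: continue
        out.append((c[i].round(0),s[i,4],Q))
    return out
E
python3 - <<'E'
from h import *
np.set_printoptions(precision=4,suppress=True)
for n in ["top","scene"]:
    p,d,P=cloud(n)
    print(n,"table z",np.nanmedian(P[...,2][(abs(P[...,0]-.5)<.3)&(abs(P[...,1])<.4)]))
    for col in HUE:
        for c,a,Q in comps(p,P,col):
            if not(0.1<Q[:,0].mean()<1 and abs(Q[:,1].mean())<.7): continue
            zt=np.percentile(Q[:,2],90); T=Q[Q[:,2]>zt-.008]
            r=cv2.minAreaRect((T[:,:2]*1000).astype(np.float32))
            print(col,c,a,"mean",Q.mean(0),"zt %.4f"%zt,"rect",np.round(r[0],1),np.round(r[1],1),round(r[2],1))
E
```

```text
top table z -0.00018358815550501006
pink [192. 169.] 192 mean [0.6129 0.3386 0.0535] zt 0.0752 rect [610.3 332.5] [ 27.1 121.4] 7.1
pink [458. 192.] 654 mean [ 0.5827 -0.3455  0.001 ] zt 0.0044 rect [ 583.1 -345.8] [ 42.3 116.4] 88.0
lavender [319. 120.] 57 mean [0.7554 0.0224 0.0351] zt 0.0377 rect [758.6  22. ] [25.7 23.4] 1.3
lavender [432. 190.] 597 mean [ 0.585  -0.2756  0.0014] zt 0.0048 rect [ 585.2 -275.5] [ 38.5 113.9] 87.6
lavender [325. 207.] 311 mean [0.5283 0.0016 0.0248] zt 0.0278 rect [528.7   2.2] [91.7 22.8] 6.8
mint [325. 156.] 327 mean [0.6616 0.0058 0.0252] zt 0.0280 rect [661.6   5.9] [23.7 93. ] 88.0
mint [405. 188.] 607 mean [ 0.5884 -0.2057  0.0012] zt 0.0043 rect [ 588.8 -206. ] [ 38.1 114.3] 86.9
yellow [289. 157.] 374 mean [0.6562 0.0992 0.0244] zt 0.0283 rect [656.9  99.7] [94.4 25.4] 13.4
yellow [378. 186.] 658 mean [ 0.5911 -0.1359  0.0012] zt 0.0045 rect [ 591.2 -135.5] [ 40.5 115.1] 87.7
yellow [154. 292.] 823 mean [0.3074 0.4167 0.0344] zt 0.0382 rect [307.7 417.4] [131.7  36.9] 5.4
blue [359. 246.] 191 mean [ 0.4315 -0.0824  0.035 ] zt 0.0398 rect [4
[... 1353 characters left out ...]
7.0
yellow [327. 109.] 253 mean [0.311  0.4158 0.0338] zt 0.0374 rect [309.8 414.5] [133.5  39. ] 5.3
yellow [367. 217.] 284 mean [0.6598 0.0954 0.0263] zt 0.0286 rect [658.6  96.1] [94.6 29.4] 13.7
yellow [294. 270.] 604 mean [ 0.5928 -0.1387  0.0024] zt 0.0048 rect [ 591.4 -138.1] [ 40.9 115.8] 87.2
blue [258. 223.] 187 mean [ 0.4405 -0.093   0.0322] zt 0.0408 rect [437.2 -91.3] [31.3 29. ] 40.6
blue [237. 244.] 209 mean [ 0.4413 -0.1758  0.0319] zt 0.0403 rect [ 437.  -172.6] [31.8 27.9] 66.2
blue [213. 258.] 221 mean [ 0.4231 -0.2415  0.0324] zt 0.0399 rect [ 419.4 -237.5] [33.4 32. ] 75.2
blue [197. 282.] 241 mean [ 0.4408 -0.3154  0.0323] zt 0.0398 rect [ 436.  -312.1] [33.2 32.8] 31.0
```

```bash
cat >> h.py <<'E'
def circ(Q):
    A=np.c_[2*Q[:,:2],np.ones(len(Q))]; s=np.linalg.lstsq(A,(Q[:,:2]**2).sum(1),rcond=None)[0]
    return s[:2],np.sqrt(s[2]+s[:2]@s[:2])
def plan(xyz,yaw=None,st=None):
    """yaw deg: world direction of tool x (mod 180). prints turn then shift after turn"""
    st=st or env.sense(); M=R.from_quat(st['eef_rot']).as_matrix(); p=st['eef_pos']
    cur=np.degrees(np.arctan2(M[1,0],M[0,0])); y=cur if yaw is None else yaw
    # choices
    j6=np.degrees(st['joint_positions'][5]); 
    d=(y-cur+90)%180-90
    z=np.array([0,0,-1.]); x=np.array([np.cos(np.radians(cur+d)),np.sin(np.radians(cur+d)),0]); 
    T=np.c_[x,np.cross(z,x),z]
    tilt=R.from_matrix(M.T@T).as_rotvec()*180/np.pi/5
    print("t%.1f"%st['time_s'],"cur",p.round(4),"yaw %.1f"%cur,"j6 %.0f"%j6,"| rotvec units",tilt.round(2),"| shift units after turn",(T.T@(np.array(xyz)-p)/.03).round(2))
E
python3 - <<'E'
from h import *
np.set_printoptions(precision=4,suppress=True)
for n in ["top","scene"]:
    p,d,P=cloud(n)
    near=(np.hypot(P[...,0]-.54,P[...,1]-.31)<.13)
    r=P[near&(P[...,2]>.078)&(P[...,2]<.095)]
    c,rad=circ(r);print(n,"rim",len(r),c,rad,"z",np.median(r[:,2]))
    hsv=cv2.cvtColor(p,cv2.COLOR_RGB2HSV)
    m=(hsv[...,0]>40)&(hsv[...,0]<75)&(hsv[...,1]>120)&(np.hypot(P[...,0]-.42,P[...,1]-.27)<.08)
    Q=P[m];Q=Q[Q[:,2]>np.percentile(Q[:,2],60)-.004];print("btn",len(Q),Q.mean(0),np.percentile(Q[:,2],[10,50,90]))
    m=near&(P[...,2]<.03)&(np.hypot(P[...,0]-c[0],P[...,1]-c[1])<.06);print("floor",np.nanmedian(P[m],0))
    for lo,hi in [(.03,.1)]:
      m=((P[...,2]>lo)&(P[...,2]<.12)&(abs(P[...,0]-.6)<.35)&(abs(P[...,1])<.3)).astype(np.uint8)
      nn,l,s,cc=cv2.connectedComponentsWithStats(m)
      for i in range(1,nn):
        if s[i,4]>15: Q=P[l==i];print("obj",cc[i].round(),s[i,4],Q.mean(0),"zmax",Q[:,2].max())
plan([.5,.3,.2],0)
E
```

```text
top rim 539 [0.5397 0.3232] 0.08652150230501394 z 0.08273402396109075
btn 77 [0.413  0.2779 0.0612] [0.0591 0.0612 0.0637]
floor [0.5391 0.3233 0.0175]
obj [394.  88.] 6351 [ 0.8248 -0.1624  0.0931] zmax 0.10747341136707722
obj [216.  80.] 141 [0.8533 0.2955 0.0426] zmax 0.059285502224355247
obj [269. 103.] 298 [0.7829 0.1511 0.0763] zmax 0.11934855826064994
obj [319. 118.] 144 [0.7572 0.0224 0.0451] zmax 0.07616862310119199
obj [338. 128.] 138 [ 0.7323 -0.0268  0.0459] zmax 0.07368716828874655
obj [219. 196.] 364 [0.5434 0.2628 0.0711] zmax 0.08977585122696286
obj [214. 248.] 684 [0.417  0.2722 0.0445] zmax 0.06681450100748987
obj [359. 246.] 171 [ 0.4316 -0.083   0.036 ] zmax 0.044000591639412834
obj [392. 246.] 168 [ 0.4329 -0.1655  0.036 ] zmax 0.044774857837784676
obj [444. 248.] 40 [ 0.4308 -0.2963  0.0338] zmax 0.041272211232771694
obj [298. 253.] 141 [0.4116 0.0667 0.0436] zmax 0.07253507748376342
obj [419. 254.] 168 [ 0.4145 -0.2321  0.0359] zmax 0.04621898932920132
scene rim 348 [0.5427 0.3189] 0.08658205107828887 z 0.08248937278374296
btn 37 [0.4164 0.2726 0.062 ] [0.0596 0.0621 0.064 ]
floor [0.5324 0.3399 0.0187]
obj [355. 155.] 1094 [0.5142 0.2572 0.0553] zmax 0.08862095981753237
obj [287. 181.] 129 [0.4169 0.0605 0.0477] zmax 0.07468771919156747
obj [467. 201.] 280 [0.8573 0.2935 0.0431] zmax 0.05881165403144606
obj [428. 223.] 545 [0.8126 0.1301 0.0765] zmax 0.11976592563906219
obj [257. 221.] 130 [ 0.4362 -0.0899  0.0366] zmax 0.04311830380406534
obj [236. 242.] 147 [ 0.4375 -0.1735  0.0364] zmax 0.04425866842140891
obj [387. 252.] 171 [0.7638 0.0143 0.0469] zmax 0.07443812387414994
obj [213. 256.] 153 [ 0.4201 -0.2388  0.0365] zmax 0.04437434831821485
obj [376. 325.] 9069 [ 0.8467 -0.1902  0.0935] zmax 0.10665636546309032
t0.3 cur [0.1876 0.6222 0.2052] yaw 73.2 j6 -10 | rotvec units [ 0.    0.   14.64] | shift units after turn [10.41 10.74  0.17]
```

step_arm(deltas=[[80, 0, 0, 0, 0, 0, 1], [80, 0, 0, 0, 0, 0, 1], [80, 0, 0, 0, 0, 0, 1], [80, 0, 0, 0, 0, 0, 1], [80, 0, 0, 0, 0, 0, 1], [80, 0, 0, 0, 0, 0, 1], [80, 0, 0, 0, 0, 0, 1], [80, 0, 0, 0, 0, 0, 1], [80, 0, 0, 0, 0, 0, 1], [80, 0, 0, 0, 0, 0, 1]])

```text
time_s: 1.35
eef_pos: [0.1876, 0.6223, 0.2054]
eef_rot: [0.98, 0.2, -0.0, 0.0]
wrist_force: [0.6, 0.3, -0.3]
opening: 0.0802
```

step_arm(deltas=[[80, 0, 0, 0, 0, 0, 1], [80, 0, 0, 0, 0, 0, 1], [80, 0, 0, 0, 0, 0, 1], [80, 0, 0, 0, 0, 0, 1], [80, 0, 0, 0, 0, 0, 0.64]])

```text
time_s: 1.85
eef_pos: [0.1876, 0.6223, 0.2054]
eef_rot: [1.0, -0.001, -0.0, 0.0]
wrist_force: [-0.3, 0.4, 0.1]
opening: 0.08
```

step_arm(deltas=[[80, 1, 1, 0, 0, 0, 0], [80, 1, 1, 0, 0, 0, 0], [80, 1, 1, 0, 0, 0, 0], [80, 1, 1, 0, 0, 0, 0], [80, 1, 1, 0, 0, 0, 0], [80, 1, 1, 0, 0, 0, 0], [80, 1, 1, 0, 0, 0, 0], [80, 1, 1, 0, 0, 0, 0], [80, 1, 1, 0, 0, 0, 0], [80, 1, 1, 0, 0, 0, 0]])

```text
time_s: 2.85
eef_pos: [0.4888, 0.3211, 0.2056]
eef_rot: [1.0, 0.0, 0.0, -0.0]
wrist_force: [-0.7, 0.3, 0.8]
opening: 0.0798
```

step_arm(deltas=[[80, 0, 1, 0, 0, 0, 0], [80, 0, 1, 0, 0, 0, 0], [80, 0, 0.4, 0, 0, 0, 0], [80, 0, 0, 0, 0, 0, 0]])

```text
time_s: 3.25
eef_pos: [0.4879, 0.2497, 0.2056]
eef_rot: [1.0, -0.001, 0.0, -0.0]
wrist_force: [-0.7, 0.1, 0.8]
opening: 0.0798
```

```bash
cat >> h.py <<'E'
def rimfit(P,c0=(.541,.321)):
    near=(np.hypot(P[...,0]-c0[0],P[...,1]-c0[1])<.12)
    r=P[near&(P[...,2]>.079)&(P[...,2]<.092)]; c,rad=circ(r)
    return c,rad,np.median(r[:,2]),len(r)
def btn(p,P,c0=(.415,.275)):
    hsv=cv2.cvtColor(p,cv2.COLOR_RGB2HSV)
    m=(hsv[...,0]>40)&(hsv[...,0]<75)&(hsv[...,1]>120)&(np.hypot(P[...,0]-c0[0],P[...,1]-c0[1])<.08)
    Q=P[m];Q=Q[Q[:,2]>np.percentile(Q[:,2],60)-.004]; return Q.mean(0),np.median(Q[:,2]),circ(Q),len(Q)
E
python3 - <<'E'
from h import *
np.set_printoptions(precision=4,suppress=True)
plan([.5,.25,.2],0)
p,d,P=cloud("wrist"); save(p,"w1.png")
print(rimfit(P)); print(btn(p,P))
print(env.sense()['wrist_force'])
E
```

```text
t3.2 cur [0.4879 0.2497 0.2056] yaw -0.1 j6 15 | rotvec units [-0.   -0.   -0.02] | shift units after turn [ 0.4  -0.01  0.19]
(array([0.5394, 0.322 ]), np.float64(0.08602897441528375), np.float64(0.08502376398843212), 3732)
(array([0.4437, 0.274 , 0.3338]), np.float64(0.3392882203852523), (array([0.4537, 0.2793]), np.float64(0.022341834809562602)), 349)
[-0.2108 -0.0336  0.3864]
```

View pics/w1.png

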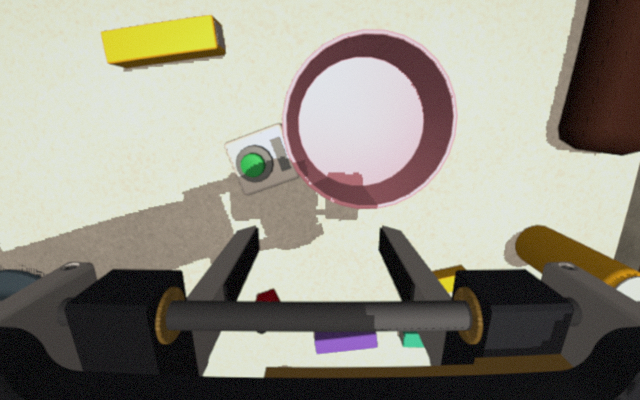

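step_arm(deltas=[[64, 0, 1, 0, 0, 0, 0], [64, 0, 1, 0, 0, 0, 0], [64, 0, 1, 0, 0, 0, 0], [64, 0, 1, 0, 0, 0, 0], [64, 0, 1, 0, 0, 0, 0], [64, 0, 1, 0, 0, 0, 0], [64, 0, 1, 0, 0, 0, 0], [64, 0, 1, 0, 0, 0, 0], [64, 0, 1, 0, 0, 0, 0], [64, 0, 1, 0, 0, 0, 0]])

```text
time_s: 4.3
eef_pos: [0.4884, -0.0494, 0.2057]
eef_rot: [1.0, 0.001, 0.0, -0.0]
wrist_force: [0.3, -0.4, 0.4]
opening: 0.0642
```

step_arm(deltas=[[64, 0, 1, 0, 0, 0, 0], [64, 0, 1, 0, 0, 0, 0], [64, 0, 1, 0, 0, 0, 0], [64, 0, 1, 0, 0, 0, 0], [64, 0, 1, 0, 0, 0, 0], [64, 0, 1, 0, 0, 0, 0], [64, 0, 1, 0, 0, 0, 0], [64, 0, 1, 0, 0, 0, 0], [64, 0, 1, 0, 0, 0, 0], [64, 0, 0, 0, 0, 0, 0]])

```text
time_s: 5.3
eef_pos: [0.4889, -0.3214, 0.2055]
eef_rot: [1.0, -0.001, 0.0, 0.0]
wrist_force: [0.9, 0.9, 0.9]
opening: 0.0641
```

```bash
cat >> h.py <<'E'
def report(p,P,cols=HUE,zmax=.06):
    for col in cols:
        for c,a,Q in comps(p,P,col):
            Q=Q[(Q[:,2]<zmax)]
            if len(Q)<25 or not(0.1<Q[:,0].mean()<1 and abs(Q[:,1].mean())<.7): continue
            zt=np.percentile(Q[:,2],90); T=Q[Q[:,2]>zt-.006]
            r=cv2.minAreaRect((T[:,:2]*1000).astype(np.float32)); (w,h),an=r[1],r[2]
            if h>w: an-=90; w,h=h,w
            an=(an+90)%180-90
            extra=""
            if col=="blue":
                S=Q; A=np.c_[2*S,np.ones(len(S))]; s=np.linalg.lstsq(A,(S**2).sum(1),rcond=None)[0]
                extra="sph %s"%s[:3].round(4)
            print(col,c,a,"zt %.4f"%zt,"ctr",np.round(np.array(r[0])/1000,4),"size %.0f x %.0f"%(w,h),"long axis %.1f"%an,extra)
E
sed -i 's/^    m=(hsv\[...,0\]>40)/    m=(P[...,2]<.08)\&(hsv[...,0]>40)/' h.py
python3 - <<'E'
from h import *
plan([.48,-.3,.2],0)
p,d,P=cloud("wrist"); save(p,"w2.png"); report(p,P)
E
```

```text
t5.3 cur [ 0.4889 -0.3214  0.2055] yaw -0.1 j6 -44 | rotvec units [ 0.01 -0.01 -0.01] | shift units after turn [-0.3  -0.71  0.18]
pink [385. 197.] 2201 zt 0.0048 ctr [ 0.5809 -0.3473] size 115 x 39 long axis -2.5 
lavender [396. 147.] 2043 zt 0.0050 ctr [ 0.5842 -0.2776] size 112 x 36 long axis -2.3 
mint [397.  89.] 2669 zt 0.0050 ctr [ 0.5878 -0.2073] size 112 x 37 long axis -2.7 
yellow [403.  29.] 3102 zt 0.0051 ctr [ 0.5909 -0.1372] size 114 x 38 long axis -2.8 
blue [270.  53.] 1075 zt 0.0418 ctr [ 0.4327 -0.169 ] size 33 x 33 long axis -68.2 sph [ 0.4328 -0.169   0.0215]
blue [257. 112.] 934 zt 0.0420 ctr [ 0.4141 -0.2351] size 33 x 32 long axis 89.5 sph [ 0.414  -0.2351  0.0221]
blue [274. 173.] 809 zt 0.0416 ctr [ 0.4315 -0.3099] size 34 x 33 long axis -50.7 sph [ 0.4316 -0.3098  0.0216]
```

View pics/w2.png

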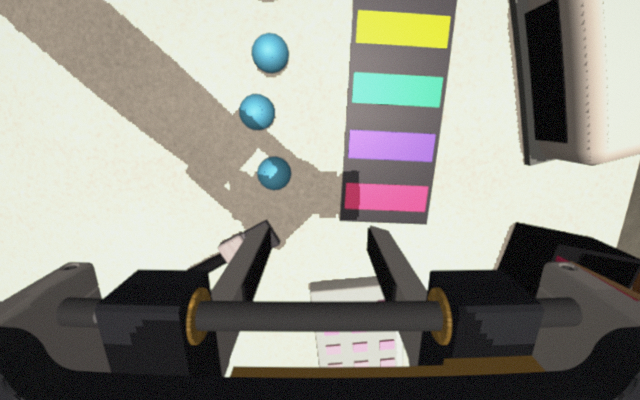

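step_arm(deltas=[[64, -0.96, -0.19, 0.5, 0, 0, 0], [64, -0.95, -0.19, 0.5, 0, 0, 0], [64, 0, 0, 1, 0, 0, 0], [64, 0, 0, 1, 0, 0, 0], [64, 0, 0, 1, 0, 0, 0], [64, 0, 0, 1, 0, 0, 0], [64, 0, 0, 0.8, 0, 0, 0], [64, 0, 0, 0.5, 0, 0, 0], [64, 0, 0, 0.38, 0, 0, 0], [64, 0, 0, 0, 0, 0, 0]])

```text
time_s: 6.35
eef_pos: [0.4305, -0.3069, 0.0041]
eef_rot: [1.0, 0.001, -0.001, -0.001]
wrist_force: [-0.2, -0.6, -0.1]
opening: 0.0639
```

step_arm(deltas=[[38, 0, 0, 0, 0, 0, 0], [38, 0, 0, 0, 0, 0, 0], [38, 0, 0, 0, 0, 0, 0], [38, 0, 0, 0, 0, 0, 0], [38, 0, 0, 0, 0, 0, 0]])

```text
time_s: 6.85
eef_pos: [0.4314, -0.3089, 0.0061]
eef_rot: [1.0, 0.0, 0.001, 0.001]
wrist_force: [-0.7, 0.2, 5.6]
opening: 0.0427
```

step_arm(deltas=[[38, 0, 0, -0.5, 0, 0, 0], [38, 0, 0, -1, 0, 0, 0], [38, 0, 0, -1, 0, 0, 0], [38, 0.3, -1, -1, 0, 0, 0], [38, 0.3, -1, -0.6, 0, 0, 0], [38, 0.3, -1, 0, 0, 0, 0], [38, 0.3, -1, 0, 0, 0, 0], [38, 0.3, -1, 0, 0, 0, 0], [38, 0.3, -1, 0, 0, 0, 0], [38, 0.3, -1, 0, 0, 0, 0]])

```text
time_s: 7.85
eef_pos: [0.4935, -0.0968, 0.1287]
eef_rot: [1.0, 0.0, 0.0, 0.0]
wrist_force: [0.4, -0.6, -0.7]
opening: 0.0426
```

step_arm(deltas=[[38, 0.3, -1, 0, 0, 0, 0], [38, 0.3, -1, 0, 0, 0, 0], [38, 0.3, -1, 0, 0, 0, 0], [38, 0.3, -1, 0, 0, 0, 0], [38, 0.3, -1, 0, 0, 0, 0], [38, 0, -1, 0, 0, 0, 0], [38, 0, -1, 0, 0, 0, 0], [38, 0, -1, 0, 0, 0, 0], [38, 0, -1, 0, 0, 0, 0], [38, 0, -1, 0, 0, 0, 0]])

```text
time_s: 8.85
eef_pos: [0.5381, 0.203, 0.1287]
eef_rot: [1.0, 0.0, -0.0, 0.0]
wrist_force: [-0.1, 0.0, 0.2]
opening: 0.0422
```

step_arm(deltas=[[38, 0, -1, 0, 0, 0, 0], [38, 0, -1, 0, 0, 0, 0], [38, 0, -1, 0, 0, 0, 0], [38, 0, -1, 0, 0, 0, 0], [38, 0, -1, 0, 0, 0, 0], [38, 0, -0.4, 0, 0, 0, 0], [38, 0, 0, 0, 0, 0, 0], [38, 0, 0, 0, 0, 0, 0]])

```text
time_s: 9.65
eef_pos: [0.5383, 0.363, 0.1281]
eef_rot: [1.0, 0.0, -0.0, 0.0]
wrist_force: [0.4, -0.5, -0.6]
opening: 0.0424
```

Run:
```python
from h import *
plan([.540,.364,.0245],0)
p,d,P=cloud("wrist"); save(p,"w3.png"); print(rimfit(P))
```

```text
t9.7 cur [0.5383 0.363  0.1281] yaw 0.0 j6 24 | rotvec units [0.01 0.   0.  ] | shift units after turn [ 0.06 -0.03  3.45]
(array([0.53975929, 0.32273775]), np.float64(0.08617472939019051), np.float64(0.08513963942388182), 3280)
```

View pics/w3.png

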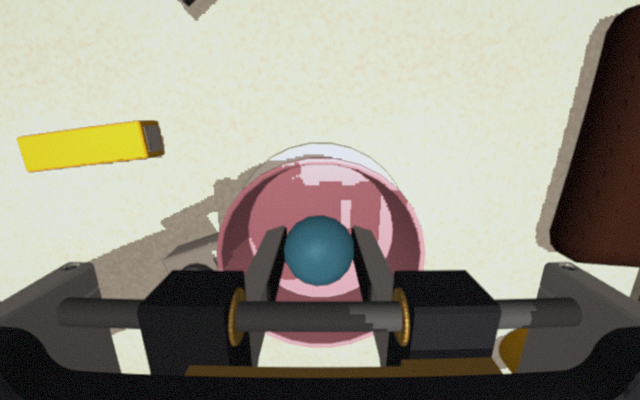

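The bomb is held at about (320,250), inside the tub's rim circle. I'll lower it slowly.

step_arm(deltas=[[38, 0.06, -0.03, 0.6, 0, 0, 0], [38, 0, 0, 0.7, 0, 0, 0], [38, 0, 0, 0.7, 0, 0, 0], [38, 0, 0, 0.6, 0, 0, 0], [38, 0, 0, 0.35, 0, 0, 0], [38, 0, 0, 0.2, 0, 0, 0], [38, 0, 0, 0.1, 0, 0, 0], [38, 0, 0, 0, 0, 0, 0], [38, 0, 0, 0, 0, 0, 0]])

```text
time_s: 10.6
eef_pos: [0.5409, 0.3651, 0.0315]
eef_rot: [1.0, 0.0, 0.001, -0.0]
wrist_force: [0.7, -0.7, -0.8]
opening: 0.0424
```

step_arm(deltas=[[38, 0, 0, 0.07, 0, 0, 0], [38, 0, 0, 0.05, 0, 0, 0], [38, 0, 0, 0, 0, 0, 0], [38, 0, 0, 0, 0, 0, 0]])

```text
time_s: 11.0
eef_pos: [0.5402, 0.3648, 0.027]
eef_rot: [1.0, 0.0, -0.0, 0.0]
wrist_force: [-0.3, 0.8, -0.2]
opening: 0.0423
```

step_arm(deltas=[[38, 0, 0, 0.04, 0, 0, 0], [38, 0, 0, 0.03, 0, 0, 0], [38, 0, 0, 0, 0, 0, 0], [38, 0, 0, 0, 0, 0, 0]])

```text
time_s: 11.4
eef_pos: [0.5402, 0.3648, 0.0248]
eef_rot: [1.0, 0.0, -0.0, 0.0]
wrist_force: [0.5, -0.6, -0.1]
opening: 0.0426
```

step_arm(deltas=[[38, 0, 0, 0.03, 0, 0, 0], [38, 0, 0, 0, 0, 0, 0], [38, 0, 0, 0, 0, 0, 0]])

```text
time_s: 11.7
eef_pos: [0.5404, 0.3649, 0.0242]
eef_rot: [1.0, 0.0, 0.0, -0.0]
wrist_force: [0.3, -0.5, 0.6]
opening: 0.0422
```

step_arm(deltas=[[38, 0, 0, 0.02, 0, 0, 0], [38, 0, 0, 0, 0, 0, 0], [38, 0, 0, 0, 0, 0, 0]])

```text
time_s: 12.0
eef_pos: [0.5404, 0.3649, 0.0242]
eef_rot: [1.0, 0.0, 0.0, -0.0]
wrist_force: [-2.3, 0.1, 5.4]
opening: 0.0423
```

step_arm(deltas=[[45, 0, 0, 0, 0, 0, 0], [50, 0, 0, 0, 0, 0, 0], [56, 0, 0, 0, 0, 0, 0], [56, 0, 0, -0.3, 0, 0, 0], [56, 0, 0, -1, 0, 0, 0], [56, 0, 0, -1, 0, 0, 0], [56, 0, 0, -1, 0, 0, 0], [60, 0, 0.5, -1, 0, 0, 0], [64, 0, 1, -0.6, 0, 0, 0], [64, 0, 1, 0, 0, 0, 0]])

```text
time_s: 13.0
eef_pos: [0.5423, 0.29, 0.1751]
eef_rot: [1.0, 0.001, 0.004, -0.001]
wrist_force: [-0.3, 0.7, -0.0]
opening: 0.064
```

Run:
```python
from h import *
plan([.414,-.2351,.005],0)
p,d,P=cloud("wrist"); save(p,"w4.png"); report(p,P,['blue'],.09)
```

```text
t13.0 cur [0.5423 0.29   0.1751] yaw 0.1 j6 17 | rotvec units [-0.03 -0.08  0.02] | shift units after turn [-4.28 17.5   5.67]
blue [316. 123.] 1205 zt 0.0598 ctr [0.5397 0.3632] size 33 x 31 long axis -89.3 sph [0.5401 0.3636 0.0399]
```

View pics/w4.png

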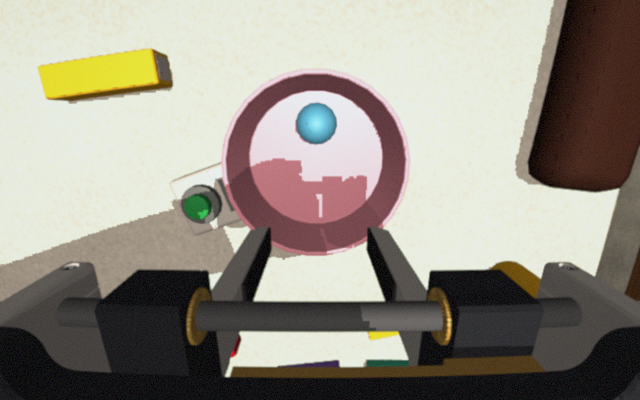

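Bomb 1 sits upright in the tub at about (316,123). Next is the bomb at (.414,-.235).

step_arm(deltas=[[64, -0.43, 1, 0, 0, 0, 0], [64, -0.43, 1, 0, 0, 0, 0], [64, -0.43, 1, 0, 0, 0, 0], [64, -0.43, 1, 0, 0, 0, 0], [64, -0.43, 1, 0, 0, 0, 0], [64, -0.43, 1, 0, 0, 0, 0], [64, -0.43, 1, 0, 0, 0, 0], [64, -0.43, 1, 0, 0, 0, 0], [64, -0.43, 1, 0, 0, 0, 0], [64, -0.41, 1, 0, 0, 0, 0]])

```text
time_s: 14.05
eef_pos: [0.4114, -0.0112, 0.1708]
eef_rot: [1.0, 0.0, 0.0, 0.0]
wrist_force: [0.6, -0.1, 0.0]
opening: 0.064
```

step_arm(deltas=[[64, 0, 1, 0, 0, 0, 0], [64, 0, 1, 0, 0, 0, 0], [64, 0, 1, 0, 0, 0, 0], [64, 0, 1, 0, 0, 0, 0], [64, 0, 1, 0, 0, 0, 0], [64, 0, 1, 0.4, 0, 0, 0], [64, 0, 1, 0.8, 0, 0, 0], [64, 0, 0.5, 1, 0, 0, 0], [64, 0, 0, 0, 0, 0, 0], [64, 0, 0, 0, 0, 0, 0]])

```text
time_s: 15.05
eef_pos: [0.4119, -0.2349, 0.1045]
eef_rot: [1.0, -0.0, -0.0, -0.0]
wrist_force: [0.7, -0.4, -0.1]
opening: 0.0641
```

Run:
```python
from h import *
plan([.414,-.2351,.005],0)
```

```text
t15.1 cur [ 0.4119 -0.2349  0.1045] yaw -0.0 j6 -43 | rotvec units [-0.01  0.01 -0.  ] | shift units after turn [0.07 0.01 3.32]
```

step_arm(deltas=[[64, 0.07, 0, 0.8, 0, 0, 0], [64, 0, 0, 1, 0, 0, 0], [64, 0, 0, 0.8, 0, 0, 0], [64, 0, 0, 0.5, 0, 0, 0], [64, 0, 0, 0.22, 0, 0, 0], [64, 0, 0, 0, 0, 0, 0], [38, 0, 0, 0, 0, 0, 0], [38, 0, 0, 0, 0, 0, 0], [38, 0, 0, 0, 0, 0, 0], [38, 0, 0, 0, 0, 0, 0]])

```text
time_s: 16.05
eef_pos: [0.4148, -0.2358, 0.0057]
eef_rot: [1.0, 0.0, 0.001, 0.0]
wrist_force: [-0.3, 0.4, 5.3]
opening: 0.0424
```

step_arm(deltas=[[38, 0, 0, 0, 0, 0, 0]])

```text
time_s: 16.15
eef_pos: [0.4148, -0.2358, 0.0057]
eef_rot: [1.0, 0.0, 0.001, 0.0]
wrist_force: [0.2, 0.5, 6.1]
opening: 0.0422
```

step_arm(deltas=[[38, 0, 0, -0.5, 0, 0, 0], [38, 0, 0, -1, 0, 0, 0], [38, 0, 0, -1, 0, 0, 0], [38, 0.4, -1, -1, 0, 0, 0], [38, 0.4, -1, -0.6, 0, 0, 0], [38, 0.4, -1, 0, 0, 0, 0], [38, 0.4, -1, 0, 0, 0, 0], [38, 0.4, -1, 0, 0, 0, 0], [38, 0.4, -1, 0, 0, 0, 0], [38, 0.4, -1, 0, 0, 0, 0]])

```text
time_s: 17.15
eef_pos: [0.4982, -0.0239, 0.1276]
eef_rot: [1.0, 0.0, -0.0, 0.0]
wrist_force: [0.8, 0.6, 0.2]
opening: 0.0424
```

step_arm(deltas=[[38, 0.4, -1, 0, 0, 0, 0], [38, 0.4, -1, 0, 0, 0, 0], [38, 0.4, -1, 0, 0, 0, 0], [38, 0.2, -1, 0, 0, 0, 0], [38, 0, -1, 0, 0, 0, 0], [38, 0, -1, 0, 0, 0, 0], [38, 0, -1, 0, 0, 0, 0], [38, 0, -1, 0, 0, 0, 0], [38, 0, -1, 0, 0, 0, 0], [38, 0, -1, 0, 0, 0, 0]])

```text
time_s: 18.15
eef_pos: [0.5395, 0.2759, 0.1274]
eef_rot: [1.0, 0.0, -0.0, 0.0]
wrist_force: [0.4, -0.6, -0.2]
opening: 0.0419
```

step_arm(deltas=[[38, 0, -0.2, 0, 0, 0, 0], [38, 0, 0, 0, 0, 0, 0], [38, 0, 0, 0, 0, 0, 0]])

```text
time_s: 18.45
eef_pos: [0.5399, 0.2799, 0.1275]
eef_rot: [1.0, -0.0, -0.0, 0.0]
wrist_force: [-1.4, -0.1, -0.4]
opening: 0.0426
```

Run:
```python
from h import *
plan([.540,.280,.0242],0)
```

```text
t18.4 cur [0.5399 0.2799 0.1275] yaw -0.0 j6 17 | rotvec units [ 0.01  0.01 -0.  ] | shift units after turn [ 0.   -0.    3.44]
```

step_arm(deltas=[[38, 0, 0, 0.6, 0, 0, 0], [38, 0, 0, 0.8, 0, 0, 0], [38, 0, 0, 0.7, 0, 0, 0], [38, 0, 0, 0.6, 0, 0, 0], [38, 0, 0, 0.35, 0, 0, 0], [38, 0, 0, 0.15, 0, 0, 0], [38, 0, 0, 0.1, 0, 0, 0], [38, 0, 0, 0.05, 0, 0, 0], [38, 0, 0, 0, 0, 0, 0], [38, 0, 0, 0, 0, 0, 0]])

```text
time_s: 19.45
eef_pos: [0.5404, 0.2809, 0.028]
eef_rot: [1.0, 0.0, 0.001, -0.0]
wrist_force: [0.3, 0.1, 0.5]
opening: 0.0425
```

step_arm(deltas=[[38, 0, 0, 0.04, 0, 0, 0], [38, 0, 0, 0.03, 0, 0, 0], [38, 0, 0, 0, 0, 0, 0], [38, 0, 0, 0, 0, 0, 0]])

```text
time_s: 19.85
eef_pos: [0.5399, 0.2808, 0.0251]
eef_rot: [1.0, 0.0, -0.0, 0.0]
wrist_force: [-0.4, -0.7, 0.6]
opening: 0.0422
```

step_arm(deltas=[[38, 0, 0, 0.03, 0, 0, 0], [38, 0, 0, 0, 0, 0, 0], [38, 0, 0, 0, 0, 0, 0]])

```text
time_s: 20.15
eef_pos: [0.5399, 0.2808, 0.0242]
eef_rot: [1.0, 0.0, -0.0, 0.0]
wrist_force: [-0.7, 0.5, -1.1]
opening: 0.0425
```

step_arm(deltas=[[38, 0, 0, 0.02, 0, 0, 0], [38, 0, 0, 0, 0, 0, 0], [38, 0, 0, 0, 0, 0, 0]])

```text
time_s: 20.45
eef_pos: [0.54, 0.2808, 0.0238]
eef_rot: [1.0, 0.0, 0.0, -0.0]
wrist_force: [-0.3, 0.1, 1.6]
opening: 0.0422
```

step_arm(deltas=[[45, 0, 0, 0, 0, 0, 0], [50, 0, 0, 0, 0, 0, 0], [56, 0, 0, 0, 0, 0, 0], [56, 0, 0, -0.3, 0, 0, 0], [56, 0, 0, -1, 0, 0, 0], [56, 0, 0, -1, 0, 0, 0], [56, 0, 0, -1, 0, 0, 0], [64, 0, 0, -1, 0, 0, 1], [64, 0, 0, -0.7, 0, 0, 1], [64, 0, 0, 0, 0, 0, 1]])

```text
time_s: 21.45
eef_pos: [0.5423, 0.2816, 0.1789]
eef_rot: [0.991, -0.132, 0.004, -0.002]
wrist_force: [0.1, 0.1, -1.2]
opening: 0.0641
```

step_arm(deltas=[[64, 0, 0, 0, 0, 0, 1], [64, 0, 0, 0, 0, 0, 1], [64, 0, 0, 0, 0, 0, 1], [64, 0, 0, 0, 0, 0, 1], [64, 0, 0, 0, 0, 0, 1], [64, 0, 0, 0, 0, 0, 1], [64, 0, 0, 0, 0, 0, 1], [64, 0, 0, 0, 0, 0, 1], [64, 0, 0, 0, 0, 0, 1], [64, 0, 0, 0, 0, 0, 1]])

```text
time_s: 22.45
eef_pos: [0.54, 0.2808, 0.1744]
eef_rot: [0.843, -0.539, 0.0, -0.0]
wrist_force: [0.5, -0.2, -0.3]
opening: 0.0642
```

step_arm(deltas=[[64, 0, 0, 0, 0, 0, 1], [64, 0, 0, 0, 0, 0, 1], [64, 0, 0, 0, 0, 0, 1], [64, 0, 0, 0, 0, 0, 1], [64, 0, 0, 0, 0, 0, 1], [64, 0, 0, 0, 0, 0, 0]])

```text
time_s: 23.05
eef_pos: [0.54, 0.2808, 0.1743]
eef_rot: [0.707, -0.707, 0.0, -0.0]
wrist_force: [0.1, 0.1, -0.1]
opening: 0.0643
```

Run:
```python
from h import *
plan([.4328,-.169,.005],-90)
p,d,P=cloud("wrist"); save(p,"w5.png"); report(p,P,['blue'],.09)
p,d,P=cloud("top"); save(p,"t5.png"); report(p,P,['blue','yellow','mint','lavender'])
```

```text
t23.1 cur [0.54   0.2808 0.1743] yaw -90.0 j6 107 | rotvec units [-0.01  0.    0.01] | shift units after turn [14.99  3.57  5.64]
blue [245. 190.] 1062 zt 0.0598 ctr [0.541  0.3629] size 33 x 31 long axis -4.1 sph [0.5407 0.3634 0.04  ]
blue [318. 191.] 1046 zt 0.0598 ctr [0.5402 0.2819] size 32 x 32 long axis -24.8 sph [0.5403 0.2818 0.0398]
blue [633. 263.] 314 zt 0.0298 ctr [ 0.4314 -0.1504] size 31 x 9 long axis 4.8 sph [ 0.4329 -0.1657  0.0219]
blue [593. 264.] 705 zt 0.0415 ctr [ 0.4368 -0.0829] size 26 x 24 long axis 62.9 sph [ 0.4324 -0.0841  0.0224]
blue [215. 200.] 99 zt 0.0576 ctr [0.5354 0.2765] size 20 x 20 long axis 17.8 sph [0.5369 0.278  0.0455]
blue [358. 246.] 185 zt 0.0404 ctr [ 0.4319 -0.0822] size 31 x 30 long axis 64.9 sph [ 0.4321 -0.0829  0.0242]
blue [392. 247.] 191 zt 0.0395 ctr [ 0.4325 -0.1666] size 32 x 30 long axis -62.3 sph [ 0.4331 -0.1664  0.0228]
yellow [289. 157.] 371 zt 0.0278 ctr [0.6571 0.0999] size 95 x 25 long axis 13.2 
yellow [378. 186.] 653 zt 0.0044 ctr [ 0.5916 -0.1358] size 115 x 39 long axis -2.9 
mint [325. 156.] 323 zt 0.0280 ctr [0.6623 0.0058] size 93 x 24 long axis -2.0 
mint [405. 188.] 601 zt 0.0044 ctr [ 0.5887 -0.2054] size 113 x 38 long axis -1.2 
lavender [319. 120.] 59 zt 0.0379 ctr [0.7584 0.022 ] size 24 x 23 long axis 89.0 
lavender [432. 190.] 588 zt 0.0043 ctr [ 0.5855 -0.2756] size 113 x 37 long axis -2.8 
lavender [325. 208.] 301 zt 0.0283 ctr [0.5278 0.0017] size 91 x 21 long axis 7.0
```

View pics/w5.png

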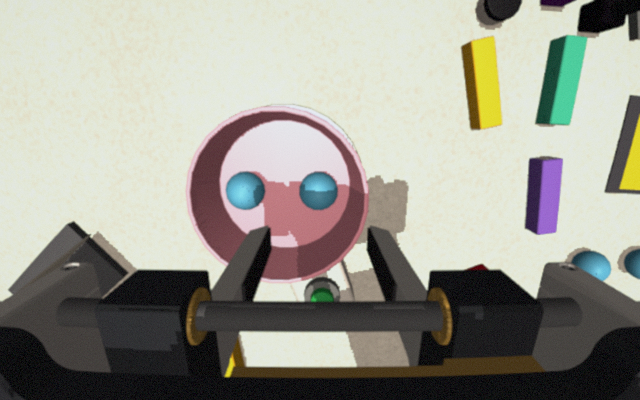

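Both bombs sit in the tub at (245,190) and (318,191). Next is the bomb at (.433,-.169).

step_arm(deltas=[[64, 1, 0.35, 0, 0, 0, 0], [64, 1, 0.35, 0, 0, 0, 0], [64, 1, 0.35, 0, 0, 0, 0], [64, 1, 0.35, 0, 0, 0, 0], [64, 1, 0.35, 0, 0, 0, 0], [64, 1, 0.35, 0, 0, 0, 0], [64, 1, 0.35, 0, 0, 0, 0], [64, 1, 0.35, 0, 0, 0, 0], [64, 1, 0.35, 0, 0, 0, 0], [64, 1, 0.4, 0, 0, 0, 0]])

```text
time_s: 24.15
eef_pos: [0.4332, -0.0203, 0.1741]
eef_rot: [0.708, -0.706, 0.0, -0.0]
wrist_force: [0.9, 0.2, -0.3]
opening: 0.0642
```

step_arm(deltas=[[64, 1, 0, 0, 0, 0, 0], [64, 1, 0, 0, 0, 0, 0], [64, 1, 0, 0, 0, 0, 0], [64, 1, 0, 0.5, 0, 0, 0], [64, 1, 0, 1, 0, 0, 0], [64, 0, 0, 1, 0, 0, 0], [64, 0, 0, 0, 0, 0, 0], [64, 0, 0, 0, 0, 0, 0]])

```text
time_s: 24.95
eef_pos: [0.4336, -0.169, 0.099]
eef_rot: [0.708, -0.707, -0.0, 0.0]
wrist_force: [-0.0, 0.7, 0.2]
opening: 0.0641
```

Run:
```python
from h import *
plan([.4328,-.1675,.005],-90)
```

```text
t24.9 cur [ 0.4336 -0.169   0.099 ] yaw -89.9 j6 55 | rotvec units [0.01 0.   0.02] | shift units after turn [-0.05  0.03  3.13]
```

step_arm(deltas=[[64, -0.04, 0.03, 0.8, 0, 0, 0], [64, 0, 0, 0.9, 0, 0, 0], [64, 0, 0, 0.7, 0, 0, 0], [64, 0, 0, 0.5, 0, 0, 0], [64, 0, 0, 0.23, 0, 0, 0], [64, 0, 0, 0, 0, 0, 0], [38, 0, 0, 0, 0, 0, 0], [38, 0, 0, 0, 0, 0, 0], [38, 0, 0, 0, 0, 0, 0], [38, 0, 0, 0, 0, 0, 0]])

```text
time_s: 25.95
eef_pos: [0.4335, -0.1685, 0.0057]
eef_rot: [0.707, -0.707, 0.001, -0.0]
wrist_force: [-0.4, -0.0, 4.4]
opening: 0.0423
```

step_arm(deltas=[[38, 0, 0, 0, 0, 0, 0]])

```text
time_s: 26.05
eef_pos: [0.4335, -0.1685, 0.0057]
eef_rot: [0.707, -0.707, 0.001, -0.0]
wrist_force: [-0.3, 0.0, 4.3]
opening: 0.0424
```

step_arm(deltas=[[38, 0, 0, -0.5, 0, 0, 0], [38, 0, 0, -1, 0, 0, 0], [38, 0, 0, -1, 0, 0, 0], [38, -1, -0.4, -1, 0, 0, 0], [38, -1, -0.4, -0.6, 0, 0, 0], [38, -1, -0.4, 0, 0, 0, 0], [38, -1, -0.4, 0, 0, 0, 0], [38, -1, -0.4, 0, 0, 0, 0], [38, -1, -0.4, 0, 0, 0, 0], [38, -1, -0.4, 0, 0, 0, 0]])

```text
time_s: 27.05
eef_pos: [0.5166, 0.0433, 0.1274]
eef_rot: [0.707, -0.707, -0.0, 0.0]
wrist_force: [0.8, 0.0, -0.4]
opening: 0.0426
```

step_arm(deltas=[[38, -1, -0.4, 0, 0, 0, 0], [38, -1, -0.4, 0, 0, 0, 0], [38, -1, -0.4, 0, 0, 0, 0], [38, -1, -0.4, 0, 0, 0, 0], [38, -1, -0.4, 0, 0, 0, 0], [38, -1, -0.15, 0, 0, 0, 0], [38, -1, 0, 0, 0, 0, 0], [38, -1, 0, 0, 0, 0, 0], [38, -1, 0, 0, 0, 0, 0], [38, -0.35, 0, 0, 0, 0, 0]])

```text
time_s: 28.05
eef_pos: [0.5803, 0.3245, 0.1272]
eef_rot: [0.708, -0.706, -0.0, 0.0]
wrist_force: [0.6, -0.4, -0.2]
opening: 0.0422
```

step_arm(deltas=[[38, 0, 0, 0, 0, 0, 0], [38, 0, 0, 0, 0, 0, 0], [38, 0, 0, 0, 0, 0, 0]])

```text
time_s: 28.35
eef_pos: [0.5812, 0.3212, 0.1276]
eef_rot: [-0.707, 0.707, -0.0, -0.0]
wrist_force: [0.4, -0.5, 0.4]
opening: 0.0425
```

Run:
```python
from h import *
plan([.582,.322,.024],-90)
```

```text
t28.4 cur [0.5812 0.3212 0.1276] yaw -90.1 j6 109 | rotvec units [ 0.   -0.01 -0.01] | shift units after turn [-0.03 -0.03  3.45]
```

step_arm(deltas=[[38, -0.03, -0.03, 0.6, 0, 0, 0], [38, 0, 0, 0.8, 0, 0, 0], [38, 0, 0, 0.7, 0, 0, 0], [38, 0, 0, 0.6, 0, 0, 0], [38, 0, 0, 0.35, 0, 0, 0], [38, 0, 0, 0.15, 0, 0, 0], [38, 0, 0, 0.1, 0, 0, 0], [38, 0, 0, 0.05, 0, 0, 0], [38, 0, 0, 0, 0, 0, 0], [38, 0, 0, 0, 0, 0, 0]])

```text
time_s: 29.35
eef_pos: [0.5824, 0.3236, 0.0281]
eef_rot: [0.707, -0.707, 0.0, -0.001]
wrist_force: [0.4, 0.8, -0.3]
opening: 0.0424
```

step_arm(deltas=[[38, 0, 0, 0.04, 0, 0, 0], [38, 0, 0, 0.03, 0, 0, 0], [38, 0, 0, 0, 0, 0, 0], [38, 0, 0, 0, 0, 0, 0]])

```text
time_s: 29.75
eef_pos: [0.5819, 0.3234, 0.0251]
eef_rot: [0.707, -0.707, -0.0, 0.0]
wrist_force: [-0.4, -0.1, -0.5]
opening: 0.0425
```

step_arm(deltas=[[38, 0, 0, 0.03, 0, 0, 0], [38, 0, 0, 0, 0, 0, 0], [38, 0, 0, 0, 0, 0, 0]])

```text
time_s: 30.05
eef_pos: [0.5819, 0.3234, 0.0242]
eef_rot: [0.707, -0.707, -0.0, 0.0]
wrist_force: [-0.3, -0.4, -0.9]
opening: 0.0422
```

step_arm(deltas=[[38, 0, 0, 0.02, 0, 0, 0], [38, 0, 0, 0, 0, 0, 0], [38, 0, 0, 0, 0, 0, 0]])

```text
time_s: 30.35
eef_pos: [0.582, 0.3235, 0.0238]
eef_rot: [0.707, -0.707, 0.0, -0.0]
wrist_force: [0.1, 0.3, -0.2]
opening: 0.0423
```

step_arm(deltas=[[45, 0, 0, 0, 0, 0, 0], [50, 0, 0, 0, 0, 0, 0], [56, 0, 0, 0, 0, 0, 0], [56, 0, 0, -0.3, 0, 0, 0], [56, 0, 0, -1, 0, 0, 0], [56, 0, 0, -1, 0, 0, 0], [56, 0, 0, -1, 0, 0, 0], [64, 0, 0, -1, 0, 0, 0], [64, 0.5, 0.2, -0.4, 0, 0, 0], [64, 1, 0.4, 0, 0, 0, 0]])

```text
time_s: 31.35
eef_pos: [0.566, 0.2796, 0.169]
eef_rot: [0.708, -0.706, 0.002, -0.003]
wrist_force: [0.2, -0.4, 0.2]
opening: 0.064
```

step_arm(deltas=[[64, 1, 0.4, 0, 0, 0, 0], [64, 1, 0.4, 0, 0, 0, 0], [64, 1, 0.4, 0, 0, 0, 0], [64, 1, 0.4, 0, 0, 0, 0], [64, 1, 0.4, 0, 0, 0, 0], [64, 1, 0.4, 0, 0, 0, 0], [64, 1, 0.4, 0, 0, 0, 0], [64, 1, 0.4, 0, 0, 0, 0], [64, 1, 0.4, 0, 0, 0, 0], [64, 1, 0.4, 0, 0, 0, 0]])

```text
time_s: 32.35
eef_pos: [0.4437, -0.0227, 0.1655]
eef_rot: [0.707, -0.707, 0.001, -0.0]
wrist_force: [0.1, 0.9, 0.2]
opening: 0.0639
```

step_arm(deltas=[[64, 1, 0.3, 0, 0, 0, 0], [64, 1, 0, 0, 0, 0, 0], [64, 0, 0, 0.4, 0, 0, 0], [64, 0, 0, 1, 0, 0, 0], [64, 0, 0, 0.8, 0, 0, 0], [64, 0, 0, 0, 0, 0, 0], [64, 0, 0, 0, 0, 0, 0]])

```text
time_s: 33.05
eef_pos: [0.4351, -0.0811, 0.0989]
eef_rot: [0.707, -0.707, -0.0, 0.0]
wrist_force: [0.2, 0.2, -0.6]
opening: 0.0639
```

Run:
```python
from h import *
plan([.4325,-.0838,.005],-90)
```

```text
t33.0 cur [ 0.4351 -0.0811  0.0989] yaw -89.9 j6 65 | rotvec units [0.01 0.   0.01] | shift units after turn [0.09 0.09 3.13]
```

step_arm(deltas=[[64, 0.09, 0.09, 0.8, 0, 0, 0], [64, 0, 0, 0.9, 0, 0, 0], [64, 0, 0, 0.7, 0, 0, 0], [64, 0, 0, 0.5, 0, 0, 0], [64, 0, 0, 0.23, 0, 0, 0], [64, 0, 0, 0, 0, 0, 0], [38, 0, 0, 0, 0, 0, 0], [38, 0, 0, 0, 0, 0, 0], [38, 0, 0, 0, 0, 0, 0], [38, 0, 0, 0, 0, 0, 0]])

```text
time_s: 34.05
eef_pos: [0.4332, -0.0847, 0.0057]
eef_rot: [0.707, -0.707, 0.001, -0.0]
wrist_force: [-1.1, 0.5, 4.5]
opening: 0.0422
```

step_arm(deltas=[[38, 0, 0, 0, 0, 0, 0]])

```text
time_s: 34.15
eef_pos: [0.4332, -0.0847, 0.0056]
eef_rot: [0.707, -0.707, 0.001, -0.0]
wrist_force: [-1.2, 0.6, 6.0]
opening: 0.0423
```

step_arm(deltas=[[38, 0, 0, -0.5, 0, 0, 0], [38, 0, 0, -1, 0, 0, 0], [38, 0, 0, -1, 0, 0, 0], [38, -0.5, 0, -1, 0, 0, 0], [38, -1, -0.2, -0.6, 0, 0, 0], [38, -1, -0.2, 0, 0, 0, 0], [38, -1, -0.2, 0, 0, 0, 0], [38, -1, -0.2, 0, 0, 0, 0], [38, -1, -0.2, 0, 0, 0, 0], [38, -1, -0.2, 0, 0, 0, 0]])

```text
time_s: 35.15
eef_pos: [0.4681, 0.112, 0.1275]
eef_rot: [0.707, -0.707, -0.0, 0.0]
wrist_force: [-0.2, -0.5, -0.3]
opening: 0.0424
```

step_arm(deltas=[[38, -1, -0.2, 0, 0, 0, 0], [38, -1, -0.2, 0, 0, 0, 0], [38, -1, -0.2, 0, 0, 0, 0], [38, -1, -0.2, 0, 0, 0, 0], [38, -1, -0.16, 0, 0, 0, 0], [38, -1, 0, 0, 0, 0, 0], [38, -1, 0, 0, 0, 0, 0], [38, -0.06, 0, 0, 0, 0, 0], [38, 0, 0, 0, 0, 0, 0], [38, 0, 0, 0, 0, 0, 0]])

```text
time_s: 36.15
eef_pos: [0.4968, 0.3216, 0.1274]
eef_rot: [-0.707, 0.707, 0.0, -0.0]
wrist_force: [0.2, 0.3, 0.7]
opening: 0.0424
```

Run:
```python
from h import *
plan([.498,.322,.024],-90)
p,d,P=cloud("wrist"); save(p,"w6.png"); report(p,P,['blue'],.09)
```

```text
t36.1 cur [0.4968 0.3216 0.1274] yaw -90.0 j6 112 | rotvec units [ 0.01 -0.01 -0.  ] | shift units after turn [-0.01 -0.04  3.45]
blue [316. 110.] 1747 zt 0.0599 ctr [0.5813 0.3232] size 33 x 32 long axis 77.5 sph [0.5812 0.3236 0.0401]
blue [273. 157.] 1595 zt 0.0598 ctr [0.5409 0.3637] size 33 x 32 long axis -45.7 sph [0.5406 0.3637 0.0396]
blue [362. 157.] 1599 zt 0.0598 ctr [0.5402 0.2817] size 33 x 32 long axis 0.6 sph [0.5402 0.2816 0.0396]
```

View pics/w6.png

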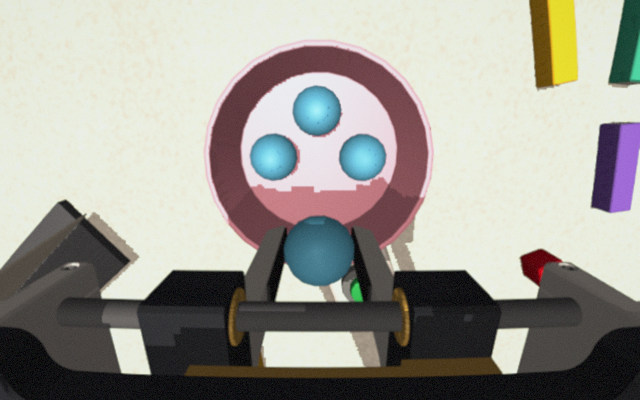

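Three bombs are in the tub at (316,110), (273,157) and (362,157). The fourth is held over the free place, so I'll lower it.

step_arm(deltas=[[38, 0, -0.03, 0.6, 0, 0, 0], [38, 0, 0, 0.8, 0, 0, 0], [38, 0, 0, 0.7, 0, 0, 0], [38, 0, 0, 0.6, 0, 0, 0], [38, 0, 0, 0.35, 0, 0, 0], [38, 0, 0, 0.15, 0, 0, 0], [38, 0, 0, 0.1, 0, 0, 0], [38, 0, 0, 0.05, 0, 0, 0], [38, 0, 0, 0, 0, 0, 0], [38, 0, 0, 0, 0, 0, 0]])

```text
time_s: 37.2
eef_pos: [0.4984, 0.3227, 0.0279]
eef_rot: [0.707, -0.707, 0.0, -0.001]
wrist_force: [-0.7, 0.5, -0.5]
opening: 0.0424
```

step_arm(deltas=[[38, 0, 0, 0.04, 0, 0, 0], [38, 0, 0, 0.03, 0, 0, 0], [38, 0, 0, 0, 0, 0, 0], [38, 0, 0, 0, 0, 0, 0]])

```text
time_s: 37.6
eef_pos: [0.4979, 0.3225, 0.0251]
eef_rot: [0.707, -0.707, -0.0, 0.0]
wrist_force: [0.6, 0.2, 0.4]
opening: 0.0423
```

step_arm(deltas=[[38, 0, 0, 0.03, 0, 0, 0], [38, 0, 0, 0, 0, 0, 0], [38, 0, 0, 0, 0, 0, 0]])

```text
time_s: 37.9
eef_pos: [0.4979, 0.3225, 0.0242]
eef_rot: [0.707, -0.707, -0.0, 0.0]
wrist_force: [0.5, 0.2, -0.5]
opening: 0.0426
```

step_arm(deltas=[[38, 0, 0, 0.02, 0, 0, 0], [38, 0, 0, 0, 0, 0, 0], [45, 0, 0, 0, 0, 0, 0], [50, 0, 0, 0, 0, 0, 0], [56, 0, 0, 0, 0, 0, 0], [56, 0, 0, -0.3, 0, 0, 0], [56, 0, 0, -1, 0, 0, 0], [56, 0, 0, -1, 0, 0, 0], [56, 0, 0, -1, 0, 0, 0], [56, 0, 0, -1, 0, 0, 0]])

```text
time_s: 38.9
eef_pos: [0.4979, 0.3225, 0.1547]
eef_rot: [0.707, -0.707, 0.0, -0.0]
wrist_force: [0.3, 0.4, 0.4]
opening: 0.0562
```

step_arm(deltas=[[30, 0.3, 1, -0.4, 0, 0, 0], [0, 0.3, 1, 0, 0, 0, 0], [0, 0.3, 1, 0, 0, 0, 0], [0, 0.3, 1, 0, 0, 0, 0], [0, 0, 1, 0, 0, 0, 0], [0, 0, 0, 0, 0, 0, 0], [0, 0, 0, 0, 0, 0, 0]])

```text
time_s: 39.6
eef_pos: [0.3483, 0.2866, 0.1655]
eef_rot: [0.707, -0.707, 0.0, -0.001]
wrist_force: [1.0, 0.6, 0.5]
opening: 0.0036
```

Run:
```python
from h import *
plan([.4145,.275,.1],-90)
p,d,P=cloud("wrist"); save(p,"w7.png"); report(p,P,['blue'],.09); print(btn(p,P),rimfit(P))
p,d,P=cloud("top"); print(btn(p,P)); save(p,"t7.png",2,(100,80,500,330))
```

```text
t39.6 cur [0.3483 0.2866 0.1655] yaw -89.9 j6 115 | rotvec units [-0.02  0.01  0.01] | shift units after turn [ 0.39 -2.21  2.18]
blue [239.   8.] 680 zt 0.0570 ctr [0.527  0.3635] size 33 x 11 long axis 88.7 sph [0.5398 0.3632 0.0404]
blue [324.   8.] 659 zt 0.0567 ctr [0.5263 0.281 ] size 35 x 11 long axis -88.6 sph [0.5394 0.2816 0.0407]
blue [282.  44.] 1577 zt 0.0599 ctr [0.4963 0.3227] size 32 x 32 long axis 69.4 sph [0.4965 0.3225 0.0402]
(array([0.41259612, 0.27718504, 0.06343925]), np.float64(0.06345962241956354), (array([0.4124997 , 0.27717486]), np.float64(0.009176191252371726)), 585) (array([0.53843887, 0.32135058]), np.float64(0.08568217329149322), np.float64(0.08529832762541356), 1983)
(array([0.41270022, 0.27793329, 0.06113407]), np.float64(0.06131841827372608), (array([0.41276541, 0.27810969]), np.float64(0.00878070898428249)), 81)
```

View pics/w7.png

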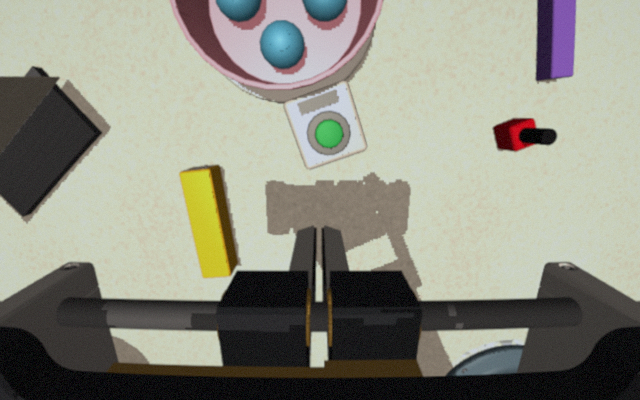

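View pics/t7.png

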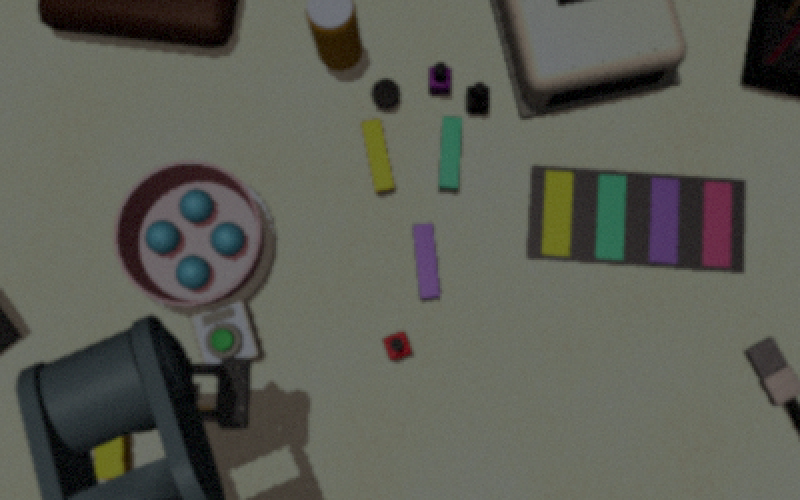

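Run:
```python
from h import *
p,d,P=cloud("wrist")
r=np.hypot(P[...,0]-.4125,P[...,1]-.2772); 
for a in range(0,30,2):
    q=P[...,2][(r>=a/1000)&(r<(a+2)/1000)]; print(a,len(q),np.nanpercentile(q,[10,50,90]).round(4))
```

```text
0 14 [0.0629 0.0638 0.0643]
2 41 [0.0627 0.0635 0.0647]
4 70 [0.0627 0.0633 0.0645]
6 96 [0.0627 0.0635 0.0645]
8 126 [0.0628 0.0635 0.0643]
10 147 [0.0625 0.0634 0.0643]
12 148 [0.0586 0.0624 0.0635]
14 188 [0.0529 0.0535 0.0546]
16 218 [0.0526 0.0536 0.0546]
18 249 [0.0528 0.0537 0.0546]
20 204 [0.0514 0.053  0.0541]
22 233 [0.0409 0.0416 0.0424]
24 302 [0.0407 0.0416 0.0426]
26 320 [0.0406 0.0417 0.0432]
28 543 [0.0408 0.0429 0.2861]
```

step_arm(deltas=[[0, 0.15, -1, 0.5, 0, 0, 0], [0, 0.16, -1, 0.8, 0, 0, 0], [0, 0, -0.14, 0.8, 0, 0, 0], [0, 0, 0, 0.6, 0, 0, 0], [0, 0, 0, 0.2, 0, 0, 0], [0, 0, 0, 0, 0, 0, 0], [0, 0, 0, 0, 0, 0, 0]])

```text
time_s: 40.45
eef_pos: [0.413, 0.2774, 0.0785]
eef_rot: [0.707, -0.707, 0.0, -0.001]
wrist_force: [-0.5, -0.1, -0.0]
opening: 0.0004
```

Run:
```python
from h import *
plan([.4126,.2773,.062],-90)
```

```text
t40.5 cur [0.413  0.2774 0.0785] yaw -90.0 j6 111 | rotvec units [-0.02  0.01  0.  ] | shift units after turn [0.   0.01 0.55]
```

step_arm(deltas=[[0, 0, 0, 0.3, 0, 0, 0], [0, 0, 0, 0.2, 0, 0, 0], [0, 0, 0, 0.05, 0, 0, 0], [0, 0, 0, 0, 0, 0, 0], [0, 0, 0, 0, 0, 0, 0]])

```text
time_s: 40.95
eef_pos: [0.412, 0.2771, 0.0613]
eef_rot: [0.707, -0.707, -0.0, 0.0]
wrist_force: [-2.1, -0.3, 1.5]
opening: 0.0006
```

step_arm(deltas=[[0, 0, 0, 0.07, 0, 0, 0], [0, 0, 0, 0.07, 0, 0, 0], [0, 0, 0, 0, 0, 0, 0]])

```text
time_s: 41.25
eef_pos: [0.4123, 0.2772, 0.057]
eef_rot: [0.707, -0.707, 0.0, -0.0]
wrist_force: [-2.3, 0.4, 4.2]
opening: 0.0006
```

step_arm(deltas=[[0, 0, 0, 0.06, 0, 0, 0], [0, 0, 0, 0, 0, 0, 0], [0, 0, 0, 0, 0, 0, 0]])

```text
time_s: 41.55
eef_pos: [0.4123, 0.2773, 0.0561]
eef_rot: [0.707, -0.707, -0.0, 0.0]
wrist_force: [-3.7, -1.2, 10.4]
opening: 0.0007
```

step_arm(deltas=[[0, 0, 0, 0.03, 0, 0, 0], [0, 0, 0, 0, 0, 0, 0], [0, 0, 0, 0, 0, 0, 0]])

```text
time_s: 41.85
eef_pos: [0.4124, 0.2773, 0.056]
eef_rot: [0.707, -0.707, -0.0, 0.0]
wrist_force: [-6.2, -2.3, 15.3]
opening: 0.0004
```

step_arm(deltas=[[0, 0, 0, -0.2, 0, 0, 0], [0, 0, 0, -0.4, 0, 0, 0], [0, 0, 0, -1, 0, 0, 0], [0, 0, 0, -1, 0, 0, 0], [0, 0, 0, -1, 0, 0, 0], [40, 0, 0.8, -1, 0, 0, 0], [60, 0, 0.8, 0, 0, 0, 0], [60, 0, 0.5, 0, 0, 0, 0], [60, 0, 0, 0, 0, 0, 0]])

```text
time_s: 42.75
eef_pos: [0.348, 0.2772, 0.1924]
eef_rot: [0.708, -0.707, 0.0, -0.0]
wrist_force: [0.8, 0.3, -0.5]
opening: 0.0293
```

Run:
```python
from h import *
plan([.44,-.02,.2],-90)
p,d,P=cloud("wrist"); save(p,"w8.png"); print(btn(p,P)); report(p,P,['blue'],.09)
p,d,P=cloud("top"); report(p,P,['yellow','mint','lavender'])
```

```text
t42.8 cur [0.348  0.2772 0.1924] yaw -89.9 j6 114 | rotvec units [-0.01  0.    0.02] | shift units after turn [ 9.91 -3.07 -0.25]
(array([0.41251168, 0.27717227, 0.06341175]), np.float64(0.06339671696468568), (array([0.41244144, 0.2771832 ]), np.float64(0.009127159512016418)), 486)
blue [236.  12.] 960 zt 0.0596 ctr [0.5312 0.3629] size 33 x 19 long axis 88.9 sph [0.5396 0.3632 0.0405]
blue [315.  12.] 936 zt 0.0595 ctr [0.5311 0.2816] size 33 x 18 long axis 89.6 sph [0.5388 0.2814 0.0407]
blue [276.  50.] 1309 zt 0.0600 ctr [0.4963 0.322 ] size 32 x 32 long axis 72.1 sph [0.4964 0.3223 0.0399]
yellow [289. 157.] 374 zt 0.0282 ctr [0.6571 0.0998] size 95 x 25 long axis 13.4 
yellow [378. 186.] 654 zt 0.0044 ctr [ 0.5917 -0.1359] size 115 x 40 long axis -2.2 
yellow [155. 310.] 293 zt 0.0378 ctr [0.2656 0.4129] size 46 x 36 long axis 8.6 
mint [325. 156.] 327 zt 0.0282 ctr [0.6621 0.0058] size 93 x 24 long axis -2.0 
mint [405. 188.] 603 zt 0.0045 ctr [ 0.5887 -0.2056] size 114 x 37 long axis -2.5 
lavender [319. 120.] 58 zt 0.0384 ctr [0.7586 0.022 ] size 25 x 23 long axis 0.9 
lavender [432. 190.] 597 zt 0.0045 ctr [ 0.5854 -0.2755] size 114 x 38 long axis -2.4 
lavender [313. 211.] 302 zt 0.0281 ctr [0.5198 0.0328] size 91 x 22 long axis 7.4
```

The button went fully down (15 N) and is back up at its first height. The lavender block has been knocked aside, from y = .002 to y = .033. I'll look at the blocks with the wrist camera.

step_arm(deltas=[[60, 1, -0.4, 0, 0, 0, 0], [60, 1, -0.4, 0, 0, 0, 0], [60, 1, -0.4, 0, 0, 0, 0], [60, 1, -0.4, 0, 0, 0, 0], [60, 1, -0.4, 0, 0, 0, 0], [60, 1, -0.4, 0, 0, 0, 0], [60, 1, -0.4, 0, 0, 0, 0], [60, 0.9, -0.3, 0, 0, 0, 0], [60, 0, 0, 0, 0, 0, 0], [60, 0, 0, 0, 0, 0, 0]])

```text
time_s: 43.85
eef_pos: [0.4426, 0.0397, 0.192]
eef_rot: [-0.707, 0.708, 0.0, -0.0]
wrist_force: [0.2, 0.4, -0.5]
opening: 0.0603
```

Run:
```python
from h import *
plan([.44,-.02,.2],-90)
p,d,P=cloud("wrist"); save(p,"w9.png"); report(p,P)
```

```text
t43.9 cur [0.4426 0.0397 0.192 ] yaw -90.1 j6 81 | rotvec units [ 0.01  0.   -0.02] | shift units after turn [ 1.99  0.09 -0.27]
pink [ 29. 100.] 6725 zt 0.0554 ctr [0.543  0.3533] size 165 x 101 long axis -5.1 
pink [623.  75.] 2348 zt 0.0047 ctr [ 0.5811 -0.3474] size 114 x 41 long axis -2.3 
pink [128. 105.] 2893 zt 0.0566 ctr [0.5344 0.2548] size 143 x 39 long axis -4.8 
pink [88. 74.] 306 zt 0.0209 ctr [0.5758 0.313 ] size 42 x 24 long axis -18.7 
pink [ 63. 110.] 288 zt 0.0210 ctr [0.5359 0.3527] size 41 x 24 long axis -14.0 
pink [101. 145.] 253 zt 0.0209 ctr [0.4934 0.3118] size 41 x 24 long axis -3.8 
pink [299. 205.] 308 zt 0.0386 ctr [0.4142 0.065 ] size 28 x 28 long axis 21.4 
lavender [575.  68.] 2654 zt 0.0048 ctr [ 0.5841 -0.2773] size 113 x 40 long axis -2.6 
lavender [326. 118.] 1635 zt 0.0286 ctr [0.5207 0.0317] size 92 x 24 long axis 7.0 
mint [350.  15.] 729 zt 0.0285 ctr [0.6299 0.0055] size 29 x 25 long axis -2.5 
mint [522.  62.] 2887 zt 0.0048 ctr [ 0.5874 -0.2076] size 114 x 39 long axis -2.9 
yellow [271.  17.] 839 zt 0.0287 ctr [0.6293 0.0911] size 38 x 26 long axis 12.8 
yellow [467.  58.] 3130 zt 0.0049 ctr [ 0.5906 -0.138 ] size 114 x 39 long axis -2.4 
yellow [ 37. 257.] 829 zt 0.0389 ctr [0.3425 0.42  ] size 62 x 36 long axis 2.6 
blue [63. 66.] 1372 zt 0.0593 ctr [0.5805 0.3205] size 34 x 30 long axis -6.2 sph [0.5811 0.3226 0.0406]
blue [100. 103.] 1006 zt 0.0594 ctr [0.5397 0.2799] size 32 x 30 long axis -22.0 sph [0.5401 0.2811 0.0399]
blue [ 38. 105.] 1311 zt 0.0590 ctr [0.5404 0.3614] size 34 x 32 long axis -31.2 sph [0.5404 0.3641 0.039 ]
blue [ 77. 143.] 1166 zt 0.0592 ctr [0.4962 0.3194] size 34 x 29 long axis -10.5 sph [0.4967 0.3218 0.0404]
```

View pics/w9.png

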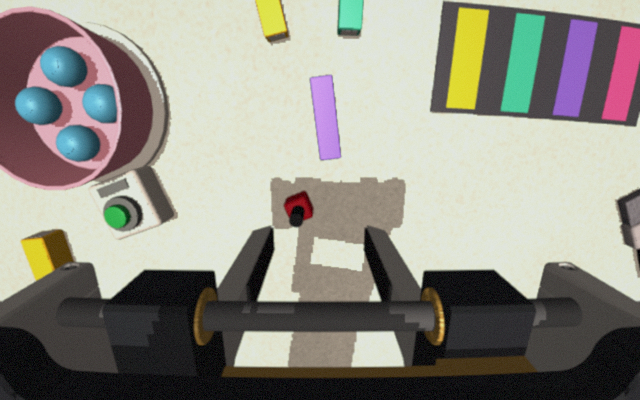

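Run:
```python
from h import *
plan([.5207,.0317,.004],-83)
```

```text
t43.9 cur [0.4423 0.0403 0.192 ] yaw -90.0 j6 81 | rotvec units [ 0.01  0.   -1.4 ] | shift units after turn [ 0.6  -2.56  6.27]
```

step_arm(deltas=[[60, 0, 0, 0, 0, 0, -0.7], [60, 0, 0, 0, 0, 0, -0.7], [60, 0.2, -0.9, 0.5, 0, 0, 0], [60, 0.2, -0.9, 0.8, 0, 0, 0], [60, 0.2, -0.76, 1, 0, 0, 0], [60, 0, 0, 1, 0, 0, 0], [60, 0, 0, 0, 0, 0, 0], [60, 0, 0, 0, 0, 0, 0]])

```text
time_s: 44.7
eef_pos: [0.5202, 0.0327, 0.0933]
eef_rot: [0.75, -0.662, -0.0, 0.0]
wrist_force: [0.3, 0.2, 0.4]
opening: 0.0595
```

Run:
```python
from h import *
plan([.5207,.0317,.004],-83)
p,d,P=cloud("wrist"); save(p,"w10.png"); report(p,P,['lavender'])
```

```text
t44.7 cur [0.5202 0.0327 0.0933] yaw -82.9 j6 74 | rotvec units [0.01 0.   0.02] | shift units after turn [ 0.03 -0.01  2.98]
lavender [623. 187.] 2462 zt 0.0047 ctr [ 0.5838 -0.2772] size 113 x 40 long axis -2.8 
lavender [320. 204.] 2777 zt 0.0285 ctr [0.5214 0.0318] size 94 x 25 long axis 7.0
```

View pics/w10.png

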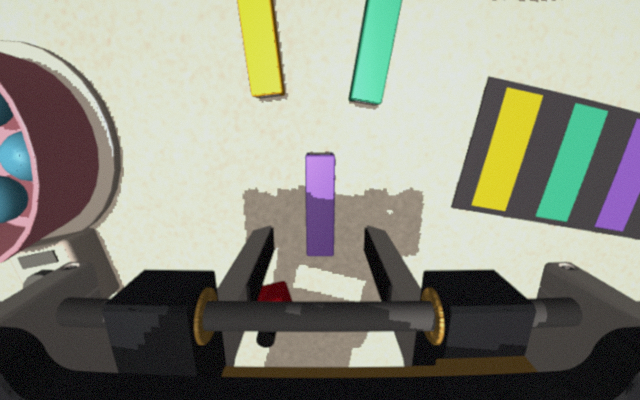

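The block is centred between the fingers at (320,204). Lowering and gripping.

step_arm(deltas=[[60, 0.03, -0.03, 0.8, 0, 0, 0], [60, 0, 0, 0.9, 0, 0, 0], [60, 0, 0, 0.7, 0, 0, 0], [60, 0, 0, 0.4, 0, 0, 0], [60, 0, 0, 0.17, 0, 0, 0], [60, 0, 0, 0, 0, 0, 0], [20, 0, 0, 0, 0, 0, 0], [20, 0, 0, 0, 0, 0, 0], [20, 0, 0, 0, 0, 0, 0], [20, 0, 0, 0, 0, 0, 0]])

```text
time_s: 45.75
eef_pos: [0.522, 0.0308, 0.0046]
eef_rot: [0.749, -0.662, 0.0, -0.0]
wrist_force: [0.1, 0.1, -0.6]
opening: 0.0316
```

step_arm(deltas=[[20, 0, 0, 0, 0, 0, 0], [20, 0, 0, 0, 0, 0, 0]])

```text
time_s: 45.95
eef_pos: [0.5219, 0.0308, 0.0044]
eef_rot: [0.749, -0.662, 0.0, -0.0]
wrist_force: [-0.6, -0.7, 1.8]
opening: 0.0255
```

step_arm(deltas=[[20, 0, 0, -0.4, 0, 0, 0], [20, 0, 0, -0.8, 0, 0, 0.6], [20, 0, 0, -1, 0, 0, 0.6], [20, 0, 0, -1, 0, 0, 0.7], [20, 0, 0, 0, 0, 0, 0], [20, 0, 0, 0, 0, 0, 0]])

```text
time_s: 46.55
eef_pos: [0.522, 0.0309, 0.101]
eef_rot: [-0.692, 0.722, -0.001, 0.001]
wrist_force: [0.1, 0.2, -0.7]
opening: 0.0261
```

Run:
```python
from h import *
plan([.5842,-.2775,.03],-92.7)
p,d,P=cloud("wrist"); save(p,"w11.png"); report(p,P,['lavender'],.2)
```

```text
t46.5 cur [0.522  0.0309 0.101 ] yaw -92.4 j6 83 | rotvec units [-0.02 -0.    0.05] | shift units after turn [10.17 -2.55  2.37]
lavender [622. 129.] 3270 zt 0.0047 ctr [ 0.584  -0.2776] size 113 x 40 long axis -2.8 
lavender [319. 237.] 5432 zt 0.1250 ctr [0.5283 0.0304] size 81 x 26 long axis -3.4
```

View pics/w11.png

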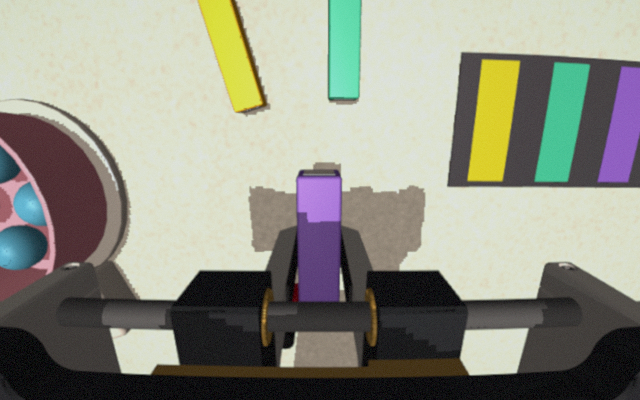

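step_arm(deltas=[[20, 1, -0.25, 0, 0, 0, 0.05], [20, 1, -0.25, 0, 0, 0, 0], [20, 1, -0.25, 0, 0, 0, 0], [20, 1, -0.25, 0, 0, 0, 0], [20, 1, -0.25, 0, 0, 0, 0], [20, 1, -0.25, 0, 0, 0, 0], [20, 1, -0.25, 0, 0, 0, 0], [20, 1, -0.25, 0, 0, 0, 0], [20, 1, -0.25, 0, 0, 0, 0], [20, 1, -0.3, 0, 0, 0, 0]])

```text
time_s: 47.6
eef_pos: [0.5828, -0.2728, 0.0977]
eef_rot: [-0.69, 0.724, 0.002, -0.0]
wrist_force: [-0.5, -0.2, 0.8]
opening: 0.0253
```

step_arm(deltas=[[20, 0.17, 0, 0.5, 0, 0, 0], [20, 0, 0, 0.7, 0, 0, 0], [20, 0, 0, 0.8, 0, 0, 0], [20, 0, 0, 0.4, 0, 0, 0], [20, 0, 0, 0, 0, 0, 0], [20, 0, 0, 0, 0, 0, 0], [20, 0, 0, 0, 0, 0, 0]])

```text
time_s: 48.3
eef_pos: [0.5845, -0.2777, 0.0294]
eef_rot: [-0.69, 0.724, -0.001, 0.0]
wrist_force: [-0.8, -0.4, -0.8]
opening: 0.0257
```

Run:
```python
from h import *
plan([.5845,-.2775,.007],-92.7)
```

```text
t48.3 cur [ 0.5845 -0.2777  0.0294] yaw -92.7 j6 57 | rotvec units [-0.02 -0.01 -0.  ] | shift units after turn [-0.01  0.    0.75]
```

step_arm(deltas=[[20, 0, 0, 0.35, 0, 0, 0], [20, 0, 0, 0.25, 0, 0, 0], [20, 0, 0, 0.1, 0, 0, 0], [20, 0, 0, 0, 0, 0, 0], [20, 0, 0, 0, 0, 0, 0], [20, 0, 0, 0.03, 0, 0, 0], [20, 0, 0, 0.02, 0, 0, 0], [20, 0, 0, 0, 0, 0, 0], [20, 0, 0, 0, 0, 0, 0]])

```text
time_s: 49.2
eef_pos: [0.5838, -0.2776, 0.0064]
eef_rot: [-0.69, 0.724, -0.0, -0.0]
wrist_force: [-2.4, 1.2, 5.2]
opening: 0.0259
```

step_arm(deltas=[[30, 0, 0, 0, 0, 0, 0], [40, 0, 0, 0, 0, 0, 0], [50, 0, 0, 0, 0, 0, 0], [50, 0, 0, -0.5, 0, 0, 0], [56, 0, 0, -1, 0, 0, 0], [60, -0.5, 0, -1, 0, 0, 0], [60, -1, 0, -1, 0, 0, 0], [60, -1, 0, -1, 0, 0, 0], [60, -1, 0, -1, 0, 0, 0], [60, -1, 0, -0.5, 0, 0, 0]])

```text
time_s: 50.2
eef_pos: [0.5915, -0.1421, 0.1903]
eef_rot: [-0.69, 0.724, -0.003, 0.001]
wrist_force: [-0.1, 0.7, -0.3]
opening: 0.06
```

step_arm(deltas=[[60, -1, 0, 0, 0, 0, 0], [60, -1, 0, 0, 0, 0, 0], [60, -1, 0, 0, 0, 0, 0], [60, -1, 0, 0, 0, 0, 0], [60, -1, 0, 0, 0, 0, 0], [60, -0.5, 0, 0, 0, 0, 0], [60, 0, 0, 0, 0, 0, 0], [60, 0, 0, 0, 0, 0, 0]])

```text
time_s: 51.0
eef_pos: [0.5981, 0.0216, 0.186]
eef_rot: [-0.69, 0.724, -0.0, -0.0]
wrist_force: [0.1, -0.2, 0.3]
opening: 0.06
```

Run:
```python
from h import *
plan([.662,.005,.1],-92)
p,d,P=cloud("wrist"); save(p,"w12.png"); report(p,P,['yellow','mint','lavender'])
```

```text
t51.0 cur [0.5981 0.0216 0.186 ] yaw -92.7 j6 84 | rotvec units [-0.01 -0.01 -0.14] | shift units after turn [ 0.48 -2.15  2.87]
yellow [250. 138.] 1849 zt 0.0286 ctr [0.657  0.0973] size 94 x 26 long axis 13.8 
yellow [442. 180.] 2498 zt 0.0048 ctr [ 0.59   -0.1376] size 113 x 39 long axis -2.6 
mint [331. 128.] 1785 zt 0.0285 ctr [0.6629 0.0044] size 93 x 25 long axis -2.5 
mint [494. 180.] 2372 zt 0.0048 ctr [ 0.5869 -0.2079] size 114 x 40 long axis -2.5 
lavender [313.  43.] 607 zt 0.0386 ctr [0.7592 0.0199] size 29 x 28 long axis 0.6 
lavender [550. 182.] 3110 zt 0.0300 ctr [ 0.5833 -0.2765] size 94 x 28 long axis -1.9
```

View pics/w12.png

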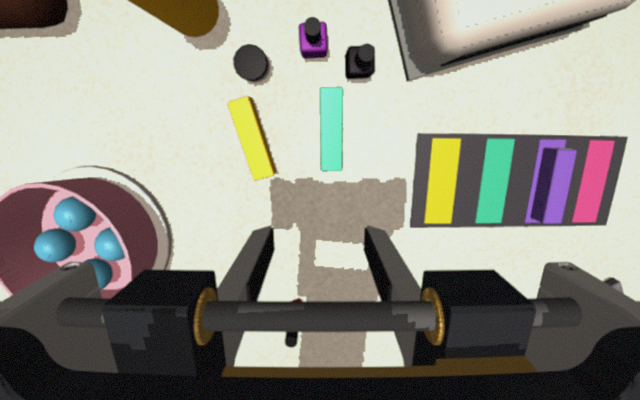

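Lavender is on its strip near (550,182). Next is mint at (331,128).

step_arm(deltas=[[60, 0.25, -0.8, 0.5, 0, 0, 0], [60, 0.25, -0.8, 0.8, 0, 0, 0], [60, 0, -0.58, 1, 0, 0, 0], [60, 0, 0, 0.8, 0, 0, 0], [60, 0, 0, 0, 0, 0, 0], [60, 0, 0, 0, 0, 0, 0]])

```text
time_s: 51.65
eef_pos: [0.6625, 0.0031, 0.0928]
eef_rot: [-0.69, 0.724, 0.0, -0.0]
wrist_force: [-0.2, 0.5, -0.1]
opening: 0.06
```

Run:
```python
from h import *
p,d,P=cloud("wrist"); save(p,"w13.png"); report(p,P,['mint'])
plan([.6632,.0044,.004],-92.4)
```

```text
mint [317. 204.] 2831 zt 0.0285 ctr [0.6636 0.0043] size 94 x 25 long axis -2.2 
mint [524. 249.] 2683 zt 0.0047 ctr [ 0.592  -0.2077] size 103 x 39 long axis -2.9 
t51.7 cur [0.6633 0.0032 0.0941] yaw -92.8 j6 83 | rotvec units [-0.02 -0.   -0.08] | shift units after turn [-0.04  0.    3.  ]
```

step_arm(deltas=[[60, -0.04, 0, 0.8, 0, 0, -0.08], [60, 0, 0, 0.9, 0, 0, 0], [60, 0, 0, 0.7, 0, 0, 0], [60, 0, 0, 0.4, 0, 0, 0], [60, 0, 0, 0.17, 0, 0, 0], [60, 0, 0, 0, 0, 0, 0], [20, 0, 0, 0, 0, 0, 0], [20, 0, 0, 0, 0, 0, 0], [20, 0, 0, 0, 0, 0, 0], [20, 0, 0, 0, 0, 0, 0]])

```text
time_s: 52.7
eef_pos: [0.663, 0.0053, 0.0041]
eef_rot: [-0.693, 0.721, -0.0, 0.0]
wrist_force: [-0.4, -0.2, -0.0]
opening: 0.0315
```

step_arm(deltas=[[20, 0, 0, 0, 0, 0, 0], [20, 0, 0, 0, 0, 0, 0]])

```text
time_s: 52.9
eef_pos: [0.6629, 0.0052, 0.0039]
eef_rot: [-0.693, 0.721, -0.0, 0.0]
wrist_force: [-0.3, 0.1, 2.3]
opening: 0.0259
```

step_arm(deltas=[[20, 0, 0, -0.4, 0, 0, 0], [20, 0, 0, -0.8, 0, 0, 0], [20, 0, 0, -1, 0, 0, 0], [20, 0, 0, -1, 0, 0, 0], [20, 0, 0, 0, 0, 0, 0], [20, 0, 0, 0, 0, 0, 0]])

```text
time_s: 53.5
eef_pos: [0.663, 0.0053, 0.1004]
eef_rot: [-0.693, 0.721, -0.001, 0.0]
wrist_force: [0.0, -0.6, -1.1]
opening: 0.0261
```

Run:
```python
from h import *
plan([.5873,-.2076,.007],-92.7)
```

```text
t53.5 cur [0.663  0.0053 0.1004] yaw -92.3 j6 83 | rotvec units [-0.02 -0.    0.08] | shift units after turn [7.21 2.19 3.11]
```

step_arm(deltas=[[20, 0.9, 0.3, 0, 0, 0, 0.08], [20, 0.9, 0.3, 0, 0, 0, 0], [20, 0.9, 0.3, 0, 0, 0, 0], [20, 0.9, 0.3, 0, 0, 0, 0], [20, 0.9, 0.3, 0, 0, 0, 0], [20, 0.9, 0.3, 0, 0, 0, 0], [20, 0.9, 0.3, 0, 0, 0, 0], [20, 0.91, 0.1, 0, 0, 0, 0], [20, 0, 0, 0.5, 0, 0, 0], [20, 0, 0, 0.9, 0, 0, 0]])

```text
time_s: 54.5
eef_pos: [0.587, -0.2082, 0.057]
eef_rot: [-0.69, 0.724, -0.001, 0.0]
wrist_force: [-0.4, -0.2, -0.0]
opening: 0.0255
```

step_arm(deltas=[[20, 0, 0, 0.8, 0, 0, 0], [20, 0, 0, 0.2, 0, 0, 0], [20, 0, 0, 0, 0, 0, 0], [20, 0, 0, 0, 0, 0, 0], [20, 0, 0, 0, 0, 0, 0]])

```text
time_s: 55.0
eef_pos: [0.5876, -0.2079, 0.0289]
eef_rot: [-0.69, 0.724, -0.001, 0.0]
wrist_force: [0.5, 0.7, -1.1]
opening: 0.026
```

Run:
```python
from h import *
plan([.587,-.2076,.0065],-92.7)
p,d,P=cloud("wrist"); save(p,"w14.png"); report(p,P,['lavender'],.2)
```

```text
t55.0 cur [ 0.5876 -0.2079  0.0289] yaw -92.7 j6 63 | rotvec units [-0.02 -0.01 -0.  ] | shift units after turn [-0.01  0.02  0.75]
lavender [414. 212.] 6437 zt 0.0302 ctr [ 0.5947 -0.2596] size 73 x 63 long axis -2.1
```

View pics/w14.png

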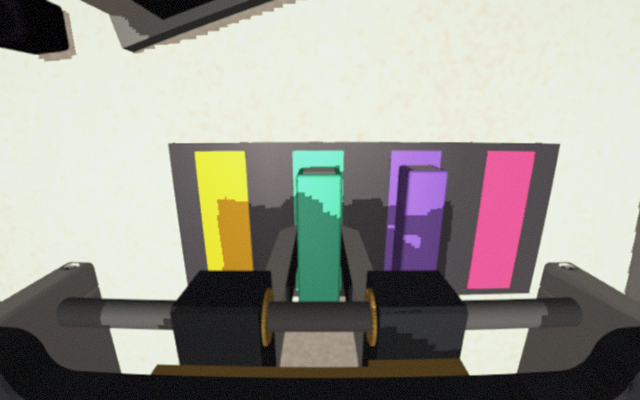

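step_arm(deltas=[[20, 0, 0.02, 0.35, 0, 0, 0], [20, 0, 0, 0.25, 0, 0, 0], [20, 0, 0, 0.09, 0, 0, 0], [20, 0, 0, 0, 0, 0, 0], [20, 0, 0, 0, 0, 0, 0], [20, 0, 0, 0.03, 0, 0, 0], [20, 0, 0, 0.03, 0, 0, 0], [20, 0, 0, 0, 0, 0, 0], [20, 0, 0, 0, 0, 0, 0]])

```text
time_s: 55.95
eef_pos: [0.5862, -0.2078, 0.0059]
eef_rot: [-0.69, 0.724, -0.0, -0.0]
wrist_force: [-2.4, 0.7, 5.9]
opening: 0.0254
```

step_arm(deltas=[[30, 0, 0, 0, 0, 0, 0], [38, 0, 0, 0, 0, 0, 0], [46, 0, 0, 0, 0, 0, 0], [46, 0, 0, -0.5, 0, 0, 0], [46, 0, 0, -1, 0, 0, 0], [60, -0.5, 0, -1, 0, 0, 0], [60, -1, 0, -1, 0, 0, 0], [60, -1, 0, -1, 0, 0, 0], [60, -1, 0, -1, 0, 0, 0], [60, -1, 0, 0, 0, 0, 0]])

```text
time_s: 56.95
eef_pos: [0.5955, -0.0726, 0.1769]
eef_rot: [-0.69, 0.724, -0.005, 0.003]
wrist_force: [0.4, 0.1, -1.2]
opening: 0.0601
```

step_arm(deltas=[[60, -1, 0, 0, 0, 0, 0], [60, -1, 0, 0, 0, 0, 0], [60, -1, 0, 0, 0, 0, 0], [60, -1, 0, 0, 0, 0, 0], [60, -1, 0, 0, 0, 0, 0], [60, 0, 0, 0, 0, 0, -0.8], [60, 0, 0, 0, 0, 0, -0.8], [60, 0, 0, 0, 0, 0, -0.8], [60, 0, 0, 0, 0, 0, -0.8], [60, 0, 0, 0, 0, 0, 0]])

```text
time_s: 57.95
eef_pos: [0.5998, 0.0771, 0.1711]
eef_rot: [0.784, -0.621, 0.0, -0.0]
wrist_force: [0.3, -0.8, 0.5]
opening: 0.06
```

Run:
```python
from h import *
p,d,P=cloud("wrist"); save(p,"w15.png"); report(p,P,['yellow','mint','lavender'])
plan([.657,.0973,.1],-76.3)
```

```text
yellow [312. 133.] 2034 zt 0.0286 ctr [0.6566 0.0977] size 94 x 25 long axis 12.5 
yellow [478. 227.] 2353 zt 0.0047 ctr [ 0.5901 -0.1374] size 114 x 40 long axis -2.4 
mint [529. 243.] 3022 zt 0.0300 ctr [ 0.5859 -0.207 ] size 95 x 28 long axis -2.3 
lavender [403.  58.] 733 zt 0.0384 ctr [0.759  0.0209] size 29 x 28 long axis -89.6 
lavender [580. 242.] 1797 zt 0.0299 ctr [ 0.603  -0.2774] size 55 x 29 long axis -4.7 
t58.0 cur [0.5998 0.0771 0.171 ] yaw -76.8 j6 73 | rotvec units [-0.01 -0.   -0.1 ] | shift units after turn [-0.2  -2.01  2.37]
```

View pics/w15.png

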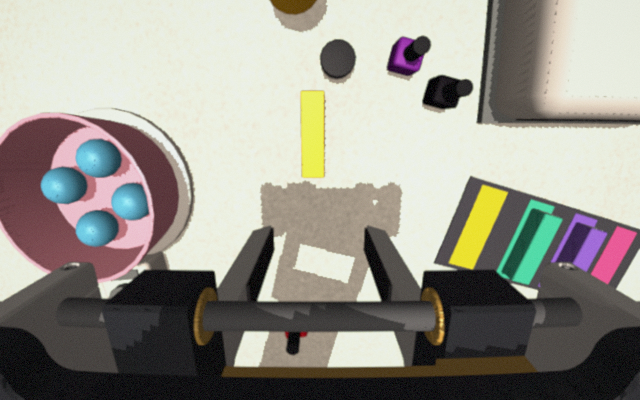

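Mint is on its strip. The yellow block at (312,133) measures 94 x 25 mm, so it is the one meant and not the larger look-alike.

step_arm(deltas=[[60, -0.1, -0.7, 0.5, 0, 0, 0], [60, -0.1, -0.7, 0.8, 0, 0, 0], [60, 0, -0.6, 0.9, 0, 0, 0], [60, 0, 0, 0.4, 0, 0, 0], [60, 0, 0, 0, 0, 0, 0], [60, 0, 0, 0, 0, 0, 0], [60, 0, 0, 0, 0, 0, 0]])

```text
time_s: 58.7
eef_pos: [0.6572, 0.0965, 0.0941]
eef_rot: [0.784, -0.621, 0.001, -0.001]
wrist_force: [-0.1, -0.0, 0.2]
opening: 0.06
```

Run:
```python
from h import *
p,d,P=cloud("wrist"); save(p,"w16.png"); report(p,P,['yellow'])
plan([.6567,.0976,.004],-76.8)
```

```text
yellow [317. 178.] 1341 zt 0.0285 ctr [0.6829 0.1042] size 42 x 25 long axis 14.1 
yellow [525. 275.] 1072 zt 0.0046 ctr [ 0.6247 -0.1391] size 45 x 39 long axis -2.2 
t58.8 cur [0.6572 0.0965 0.0941] yaw -76.7 j6 75 | rotvec units [-0.03 -0.01  0.01] | shift units after turn [-0.04  0.01  3.  ]
```

step_arm(deltas=[[60, -0.04, 0.01, 0.8, 0, 0, 0], [60, 0, 0, 0.9, 0, 0, 0], [60, 0, 0, 0.7, 0, 0, 0], [60, 0, 0, 0.4, 0, 0, 0], [60, 0, 0, 0.17, 0, 0, 0], [60, 0, 0, 0, 0, 0, 0], [20, 0, 0, 0, 0, 0, 0], [20, 0, 0, 0, 0, 0, 0], [20, 0, 0, 0, 0, 0, 0], [20, 0, 0, 0, 0, 0, 0]])

```text
time_s: 59.75
eef_pos: [0.6564, 0.0977, 0.0036]
eef_rot: [0.784, -0.621, 0.0, -0.0]
wrist_force: [0.1, -0.0, -0.7]
opening: 0.0316
```

step_arm(deltas=[[20, 0, 0, 0, 0, 0, 0], [20, 0, 0, 0, 0, 0, 0]])

```text
time_s: 59.95
eef_pos: [0.6562, 0.0977, 0.0033]
eef_rot: [0.784, -0.621, 0.0, -0.0]
wrist_force: [0.4, -0.1, 1.6]
opening: 0.0256
```

step_arm(deltas=[[20, 0, 0, -0.4, 0, 0, 0], [20, 0, 0, -0.8, 0, 0, 0], [20, 0, 0, -1, 0, 0, 1], [20, 0, 0, -1, 0, 0, 1], [20, 0, 0, 0, 0, 0, 1], [20, 0, 0, 0, 0, 0, 0.2], [20, 0, 0, 0, 0, 0, 0], [20, 0, 0, 0, 0, 0, 0]])

```text
time_s: 60.75
eef_pos: [0.6553, 0.0977, 0.098]
eef_rot: [-0.691, 0.723, 0.001, -0.001]
wrist_force: [-0.0, 0.0, -0.1]
opening: 0.026
```

Run:
```python
from h import *
plan([.5905,-.1377,.0065],-92.7)
p,d,P=cloud("wrist"); save(p,"w17.png")
```

```text
t60.8 cur [0.6553 0.0977 0.098 ] yaw -92.7 j6 91 | rotvec units [ 0.02 -0.    0.01] | shift units after turn [7.94 1.79 3.05]
```

View pics/w17.png

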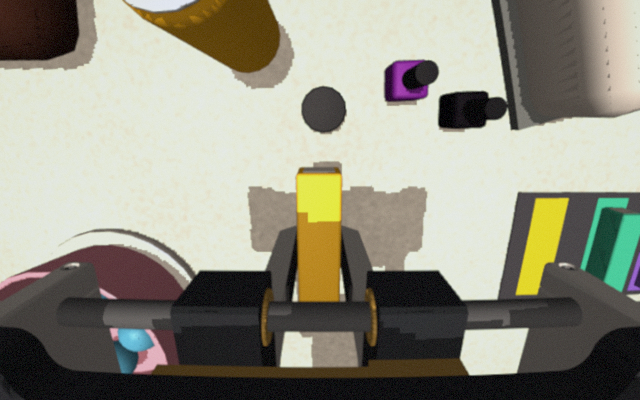

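step_arm(deltas=[[20, 0.9, 0.2, 0, 0, 0, 0], [20, 0.9, 0.2, 0, 0, 0, 0], [20, 0.9, 0.2, 0, 0, 0, 0], [20, 0.9, 0.2, 0, 0, 0, 0], [20, 0.9, 0.2, 0, 0, 0, 0], [20, 0.9, 0.2, 0, 0, 0, 0], [20, 0.9, 0.2, 0, 0, 0, 0], [20, 0.9, 0.2, 0, 0, 0, 0], [20, 0.74, 0.2, 0.5, 0, 0, 0], [20, 0, 0, 0.9, 0, 0, 0]])

```text
time_s: 61.8
eef_pos: [0.5918, -0.1408, 0.0583]
eef_rot: [-0.689, 0.725, -0.002, 0.001]
wrist_force: [0.6, 0.0, -0.5]
opening: 0.0259
```

step_arm(deltas=[[20, 0, 0, 0.7, 0, 0, 0], [20, 0, 0, 0.2, 0, 0, 0], [20, 0, 0, 0, 0, 0, 0], [20, 0, 0, 0, 0, 0, 0], [20, 0, 0, 0, 0, 0, 0]])

```text
time_s: 62.3
eef_pos: [0.5918, -0.1379, 0.0314]
eef_rot: [-0.69, 0.724, -0.001, 0.0]
wrist_force: [0.1, -0.5, 0.5]
opening: 0.0258
```

Run:
```python
from h import *
plan([.5903,-.1377,.006],-92.7)
```

```text
t62.3 cur [ 0.5918 -0.1379  0.0314] yaw -92.7 j6 69 | rotvec units [-0.03 -0.01  0.  ] | shift units after turn [-0.    0.05  0.85]
```

step_arm(deltas=[[20, 0, 0.03, 0.4, 0, 0, 0], [20, 0, 0, 0.28, 0, 0, 0], [20, 0, 0, 0.1, 0, 0, 0], [20, 0, 0, 0, 0, 0, 0], [20, 0, 0, 0, 0, 0, 0], [20, 0, 0, 0.03, 0, 0, 0], [20, 0, 0, 0.03, 0, 0, 0], [20, 0, 0, 0, 0, 0, 0], [20, 0, 0, 0, 0, 0, 0]])

```text
time_s: 63.2
eef_pos: [0.59, -0.1377, 0.0052]
eef_rot: [-0.69, 0.724, -0.0, 0.0]
wrist_force: [-2.3, 0.3, 4.7]
opening: 0.0257
```

step_arm(deltas=[[30, 0, 0, 0, 0, 0, 0], [38, 0, 0, 0, 0, 0, 0], [46, 0, 0, 0, 0, 0, 0], [46, 0, 0, -0.5, 0, 0, 0], [46, 0, 0, -1, 0, 0, 0], [60, 0, 0, -1, 0, 0, 0], [60, 0.5, 0.5, -1, 0, 0, 0], [60, 1, 0.8, -1, 0, 0, 0], [60, 1, 0.8, -1, 0, 0, 0], [60, 0.7, 0.8, -1, 0, 0, 0]])

```text
time_s: 64.2
eef_pos: [0.4974, -0.2307, 0.2022]
eef_rot: [-0.69, 0.724, -0.001, 0.0]
wrist_force: [0.3, 1.0, 0.4]
opening: 0.0601
```

step_arm(deltas=[[60, 0, 1, 0, 0, 0, 0], [60, 0, 0.5, 0, 0, 0, 0], [60, 0, 0, 0, 0, 0, 0], [60, 0, 0, 0, 0, 0, 0], [60, 0, 0, 0, 0, 0, 0]])

```text
time_s: 64.7
eef_pos: [0.4542, -0.2272, 0.2001]
eef_rot: [-0.69, 0.724, -0.0, 0.0]
wrist_force: [-0.5, 0.1, -0.3]
opening: 0.0598
```

Run:
```python
from h import *
p,d,P=cloud("wrist"); save(p,"w18.png"); report(p,P,['yellow','mint','lavender','pink'])
print(env.sense()['time_s'],env.sense()['eef_pos'])
m=(P[...,2]<.012)&(P[...,2]>-.01)
hsv=cv2.cvtColor(p,cv2.COLOR_RGB2HSV)
for col in ['yellow','mint','lavender','pink']:
    lo,hi=HUE[col]; k=(hsv[...,0]>=lo-6)&(hsv[...,0]<=hi+4)&(hsv[...,1]>70)&m&(abs(P[...,0]-.586)<.07)&(abs(P[...,1]+.24)<.14)
    Q=P[k]; r=cv2.minAreaRect((Q[:,:2]*1000).astype(np.float32)); print(col,len(Q),np.round(r[0],1),np.round(r[1],1),round(r[2],1))
p,d,P=cloud("top"); save(p,"t18.png",2,(100,80,500,330)); report(p,P)
p,d,P=cloud("scene"); save(p,"s18.png"); report(p,P,['yellow','mint','lavender'])
```

```text
yellow [238.  71.] 2701 zt 0.0306 ctr [ 0.5911 -0.1376] size 95 x 27 long axis -2.8 
mint [297.  71.] 2816 zt 0.0305 ctr [ 0.586  -0.2073] size 95 x 26 long axis -3.2 
lavender [355.  71.] 2805 zt 0.0304 ctr [ 0.5822 -0.2779] size 94 x 27 long axis -2.8 
pink [412.  72.] 2944 zt 0.0050 ctr [ 0.5809 -0.3475] size 113 x 38 long axis -2.4 
pink [106. 222.] 407 zt 0.0386 ctr [0.4134 0.0624] size 25 x 25 long axis -68.1 
64.75 [ 0.45412818 -0.22710345  0.19983474]
yellow 871 [ 590.7 -136.2] [ 40.4 112.8] 87.2
mint 935 [ 588.  -207.1] [ 36.7 112.1] 87.2
lavender 832 [ 584.8 -277.5] [ 36.8 112.6] 88.0
pink 2996 [ 581.2 -347.5] [ 39.  113.9] 87.1
pink [182. 176.] 319 zt 0.0570 ctr [0.5902 0.3498] size 151 x 52 long axis -62.2 
pink [457. 173.] 89 zt 0.0049 ctr [ 0.6328 -0.3426] size 38 x 19 long axis -66.9 
pink [170. 215.] 103 zt 0.0571 ctr [0.4902 0.3827] size 71 x 9 long axis 39.6 
pink [296. 254.] 29 zt 0.0372 ctr [0.409  0.0717] size 26 x 12 long axis 28.3 
lavender [319. 120.] 59 zt 0.0392 ctr [0.7584 0.022 ] size 27 x 23 long axis 1.4 
lavender [431. 186.] 500 zt 0.0292 ctr [ 0.5839 -
[... 427 characters left out ...]
0.5394 0.3635] size 34 x 32 long axis 65.2 sph [0.5394 0.3633 0.0429]
blue [213. 199.] 187 zt 0.0578 ctr [0.5393 0.2831] size 33 x 29 long axis -21.5 sph [0.5395 0.2825 0.0417]
blue [196. 216.] 191 zt 0.0579 ctr [0.4961 0.3217] size 34 x 33 long axis -48.4 sph [0.4965 0.3221 0.0415]
yellow [327. 109.] 251 zt 0.0373 ctr [0.3098 0.4156] size 130 x 36 long axis 3.5 
yellow [294. 268.] 484 zt 0.0303 ctr [ 0.5924 -0.1392] size 94 x 28 long axis -1.6 
mint [275. 288.] 677 zt 0.0296 ctr [ 0.5885 -0.2097] size 95 x 28 long axis -2.8 
lavender [386. 255.] 71 zt 0.0378 ctr [0.7625 0.0161] size 28 x 28 long axis -86.4 
lavender [255. 309.] 714 zt 0.0290 ctr [ 0.585  -0.2799] size 94 x 27 long axis -2.6
```

View pics/w18.png

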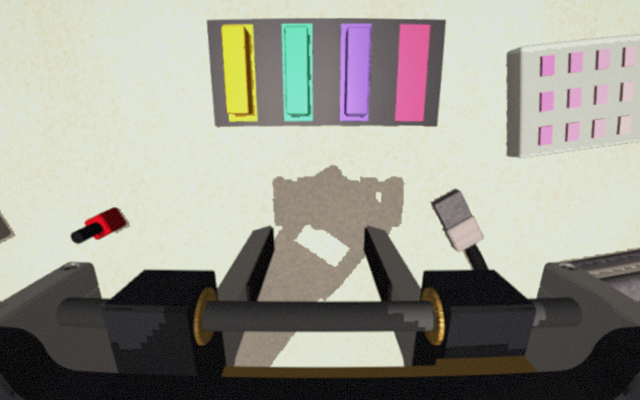

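View pics/t18.png

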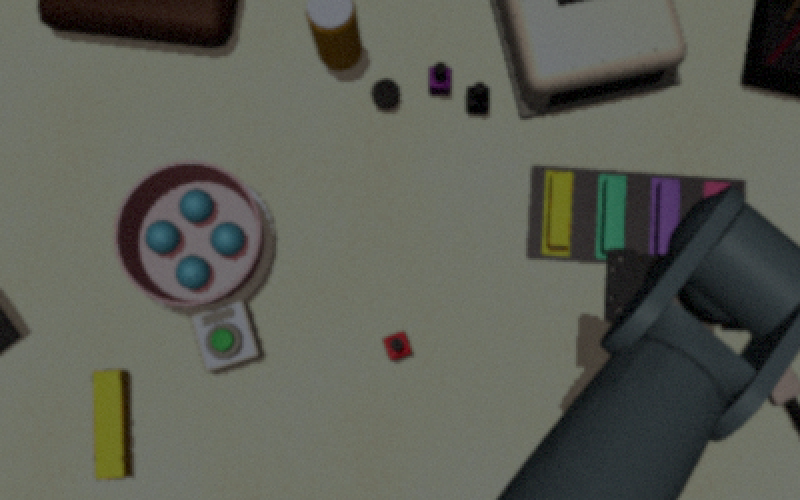

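View pics/s18.png

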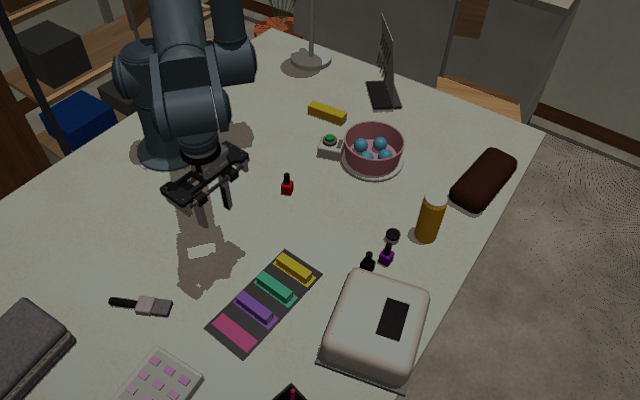

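Three views agree: the blocks sit on their strips, at most about 2.5 mm off centre along the strip and parallel to it within about 1°. The four bombs are in the tub, the button is up and the bottles stand. Handing in.

Run:
```python
from cell import hand_in
print(hand_in())
```

```text
the job is handed in; nothing more can be done
None
```

The manicure station is ready and I handed the job in with the clock at about 65 s of the 210 s allowed.

- **Soak bombs:** All four were lowered into the tub until they just touched the floor, then released. They sit apart and upright; contact force was about 5 N at most.
- **Start button:** I pressed it after all four bombs were in, down the full 6 mm (TCP from about 62 mm to 56 mm, 15 N). Afterwards the camera showed it back at its first height.
- **Buffer blocks:** The lavender block was knocked about 3 cm aside during the run, so I measured it again before gripping it. Lavender, mint and the right-sized yellow block now lie flat on their own strips. There was no pink block, and I left the larger yellow one alone.
- **Bottles:** All three polish bottles stand where they were.

The last checks used all three cameras. The cameras disagree slightly along the strips: the wrist camera puts lavender about 2.5 mm and mint about 2 mm short of centre. The top camera puts both within 1.5 mm, and the scene camera within 1 mm. All the blocks are in line with their strips to about 1°. I left these small offsets as they were; no check failed.

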